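# Turn the float-mounted prints and set out their stand-off buttons

### The arm

A 7-joint arm with a two-finger parallel gripper is mounted at the origin on the work surface. World frame = base frame: x ahead of the robot, y to its left, z up, the work surface at z = 0. Lengths are in m, angles in rad, forces in N, time in s.
With the tool pointing down it reaches from about 0.425 to 0.875 m from the base axis. Payload 9.9 kg.
Tool frame: the origin (TCP) lies on the centre line of the jaws, within the pads' length; the fingertips stand 8 mm ahead of it and the grasp point (between the pads) lies 11 mm behind it (tip_reach is the distance from the TCP to the fingertips, in m); z points along the fingers, y is the direction in which the jaws open and shut (so a half turn about z gives the same grasp; the last joint's range is limited). The gripper opens to 85 mm and grips with 20 to 120 N. Pads are 22 mm wide; open, the fingers measure 114 mm over their backs; the gripper's body (76 mm by 85 mm) begins 54 mm behind the grasp point. The pads swing forward as they close: fully open they stand 13 mm farther back than shut.
Start: joints at [1.237, 0.576, 0.025, 1.437, -0.015, 1.129, -0.057], TCP at [0.167, -0.654, 0.212] pointing down, gripper open.
Joint ranges: [-2.76, 2.76], [-0.34, 2.15], [-1.52, 1.57], [0.19, 2.46], [-1.09, 4.23], [0.17, 1.99], [-2.82, 2.82]. Speed limits (rad/s): [2.22, 2.22, 3.01, 3.01, 3.14, 3.14, 3.14].

### API

Orientations are given as a rotation vector (axis times angle).
In Python, from rig import * gives the robot as it stands.
- The arm moves only by the tool arm_command, never from a script. Its argument "plan" is a list of rows, each a list of 2 entries, a list of its own where there are three numbers: the shift along the tool's x, y, z in m, then the turn, a rotation vector about the tool's x, y, z in rad. In form: [[[tx, ty, tz], [wx, wy, wz]], ...]. A call has 1 to 20 rows; each row is the pose to reach, as a shift and turn from the pose commanded when the call began, along the tool's axes at that moment; what a row does not reach only later rows make up. A row lasts 1/10 s, in which the tool goes at most 50 mm and 8.59 degrees, less where a joint would pass 70% of its speed; a pose out of reach is approached as far as the arm can. A call with a gripper value outside its range is refused whole. "hand" is the opening in per cent of the stroke, from 0 (shut) to 100 (fully open), set as the call begins (left out, the last holds). The fingers move at their own pace and stop on an object; "grip_force" is the grip in N (left out, the last holds). Time passes only in rows, so rows that repeat a pose let the fingers close. It gives the time, the measured TCP pose, the force and the opening at its end, in the units of the state.
- get_state(): the state, without advancing time (a new reading comes with each control period).
- get_image(name): name is "scene" or "side" or "wrist"; returns (picture, depth): 420x560x3 uint8, blue, green, red; 420x560 float32, m along the optical axis (not along the pixel's ray), 0 where there is no reading.
- camera_info(name): a dict with "fx", "fy", "cx", "cy" (pixels), "R" (3x3) and "t" (3): a world point X has camera coordinates R X + t. Camera axes: x right, y down, z forward; pixel columns grow to the right and rows downward; lengths in m; the calibration is good to about 2 mm. A picture is of the moment at which its call begins: read the wrist's pose just before it. camera_info takes no time and is no camera call; for the wrist camera it gives the pose at the moment of the call.
- job_done(): hands the job in, once; it reports no verdict.
The state is a dict: "time_s": time; "joint_pos": joint angles; "qvel": joint speeds; "joint_efforts": joint torques, N m; "eef_pos": TCP position; "eef_rot": TCP orientation; "ft_force": force on the tool from outside, world axes, zero at the start; "wrist_torque": the same for the moment, N m; "finger_gap": finger opening in m.
Only numpy, scipy, OpenCV 4.12 (cv2) and the standard library are available. Lean on these libraries where they do the work, as an engineer would, in place of code of your own. Each camera call takes 0.05 s, during which the arm holds its last target. There are 200 camera calls.

### The job

Get the small float-mounted prints ready for their stand-offs: without the robot itself ever touching a print (fingers mark the acrylic), use the lifting knife held in the gripper to turn every print on the felt mat over so that it lies flat, picture down, still on the mat. Then lay the knife back on its wooden rest as you found it, and after that pour all the stand-off buttons from the steel cup into the wooden tray and stand the empty cup upright on the bench. Do not disturb the tape roll or the glue bottle.

Things in the scene. Friction and masses are not known exactly. Their poses are not given: they have to be found in the camera images.
- print1: small float-mounted print (None if absent), 45 g: white-edged acrylic face 70 x 70 x 4 mm with a picture, on a recessed aluminium sub-frame 50 x 50 x 6 mm. Picture up at the start: the face's rim overhangs the sub-frame by 10 mm all round, 6 mm clear of the mat. Origin: centre of the sub-frame's outer side (on the mat at the start); z points from sub-frame to picture, x and y along the edges
- print2: small float-mounted print (None if absent), 45 g: white-edged acrylic face 70 x 70 x 4 mm with a picture, on a recessed aluminium sub-frame 50 x 50 x 6 mm. Picture up at the start: the face's rim overhangs the sub-frame by 10 mm all round, 6 mm clear of the mat. Origin: centre of the sub-frame's outer side (on the mat at the start); z points from sub-frame to picture, x and y along the edges
- print3: small float-mounted print (None if absent), 45 g: white-edged acrylic face 70 x 70 x 4 mm with a picture, on a recessed aluminium sub-frame 50 x 50 x 6 mm. Picture up at the start: the face's rim overhangs the sub-frame by 10 mm all round, 6 mm clear of the mat. Origin: centre of the sub-frame's outer side (on the mat at the start); z points from sub-frame to picture, x and y along the edges
- mat: grey felt turning mat fixed to the bench, 300 (x) x 480 (y) x 3 mm, grippy (friction about 1). Origin: centre of its underside on the bench; x points away from the robot
- knife: cranked lifting knife, 90 g: flat steel blade 30 mm wide, 2 mm thick, sloping neck, raised dark wooden handle 18 x 18 x 100 mm. x runs from handle to tip, z up. Origin in the plane of the blade's underside, below the grip: handle from x = -70 to +30 mm, its axis at z = 37; blade from x = 51 to 117 mm, z = 0 to 2. Balances near x = +10. It lies level, blade on the bench, handle's rear on the rest
- knife_grip (a point): gripping place on the axis of the knife's handle, 37 mm above the plane of the blade's underside
- knife_tip (a point): middle of the front edge of the knife's blade, 117 mm ahead of the knife's origin
- rest: fixed light-wood knife rest: a block 25 (x) x 56 (y) x 28 mm with a 9 mm high lip at each side, 34 mm apart, between which the handle lies. Origin: centre of its underside. At the start the knife's origin lies 55 mm ahead of it (its +x), knife x along rest x
- cup: straight polished steel cup (friction on the buttons about 0.25), 62 mm outer diameter, 75 mm high, wall 3 mm, floor 4 mm, 140 g, standing on the bench about 14 cm beyond the tray. Origin: centre of its underside, z towards its mouth
- tray: fixed open wooden tray, 160 (x) x 170 (y) x 60 mm, wall and floor 5 mm, empty. Origin: centre of its underside
- button1: slick nylon-faced stand-off button, present or absent (None): a disc 17 mm across and 12 mm thick, 10 g, in the cup at the start. Origin: centre of one flat face, z along its axis
- button2: slick nylon-faced stand-off button, present or absent (None): a disc 17 mm across and 12 mm thick, 10 g, in the cup at the start. Origin: centre of one flat face, z along its axis
- button3: slick nylon-faced stand-off button, present or absent (None): a disc 17 mm across and 12 mm thick, 10 g, in the cup at the start. Origin: centre of one flat face, z along its axis
- button4: slick nylon-faced stand-off button, present or absent (None): a disc 17 mm across and 12 mm thick, 10 g, in the cup at the start. Origin: centre of one flat face, z along its axis
- button5: slick nylon-faced stand-off button, present or absent (None): a disc 17 mm across and 12 mm thick, 10 g, in the cup at the start. Origin: centre of one flat face, z along its axis
- button6: slick nylon-faced stand-off button, present or absent (None): a disc 17 mm across and 12 mm thick, 10 g, in the cup at the start. Origin: centre of one flat face, z along its axis
- button7: slick nylon-faced stand-off button, present or absent (None): a disc 17 mm across and 12 mm thick, 10 g, in the cup at the start. Origin: centre of one flat face, z along its axis
- tape: bystander: cardboard-brown tape roll lying beyond the mat, 64 mm across, 24 mm high; leave it alone. Origin: centre of its underside
- glue: bystander: white glue bottle with orange cap standing beyond the mat, 52 mm across, 130 mm high; leave it alone. Origin: centre of its underside
Things that resemble listed ones, but are neither listed nor needed, are in the scene too. Leave any red look-alike of the print2 alone.

How it is judged:
By the outcome, as a careful person would: the job done as asked, in the order asked, and still so for the second after the job is handed in, with the robot touching nothing.
Of print1, print2, print3 only 2 to 3 are there at a start; the rules pass over those that are not, and their reading is None.
Of button1, button2, button3, button4, button5, button6, button7 only 4 to 7 are there at a start; the rules pass over those that are not, and their reading is None.
At some moment in a run one of print1, print2, print3 may be knocked a few centimetres aside while the robot is not near it.
It also fails if it takes over 200 s, if anything falls off the work surface, if the arm or the gripper's body presses on something with over 40 N, if the wrist force passes 120 N, or if a joint passes its speed limit or range.

## Working session

There is one attempt and no reset: what is moved stays moved. The work goes in short steps, Python scripts to look and compute and a tool call to move; the robot and the scene stay as the last step left them, time stands still between calls to the robot, and variables do not carry over. Pictures are saved under pics/ and viewed, about 12 in all and at most 16, crops included, and the job is handed in when it is done.

Besides the shell and the picture viewer there is one more tool, called in YAML: its name, and indented under it one key for each argument. arm_command: Moves the arm, as the interface text tells. Its arguments: {"type":"object","properties":{"plan":{"type":"array","items":{"type":"array"}},"hand":{"type":"number"},"grip_force":{"type":"number"}},"required":["plan"]}

```bash
mkdir -p pics; ls; cat > h.py <<'E'
from rig import *
import numpy as np, cv2
from scipy.spatial.transform import Rotation as Ro
def shot(n,f=None):
    ci=camera_info(n); p,d=get_image(n)
    if f: cv2.imwrite('pics/'+f,p)
    return ci,p,d
def ray(ci,u,v,z):
    R=np.array(ci['R']);t=np.array(ci['t']);c=-R.T@t
    d=R.T@np.array([(u-ci['cx'])/ci['fx'],(v-ci['cy'])/ci['fy'],1]);return c+d*(z-c[2])/d[2]
def pts(ci,d):
    v,u=np.indices(d.shape);R=np.array(ci['R']);t=np.array(ci['t'])
    X=np.stack([(u-ci['cx'])/ci['fx']*d,(v-ci['cy'])/ci['fy']*d,d],-1)-t
    return X@R
E
python3 - <<'E'
from h import *
s=get_state();print(s)
for n in ['scene','side']:
    ci,p,d=shot(n,n+'0.png');np.savez(n+'0.npz',p=p,d=d,R=ci['R'],t=ci['t'],k=[ci['fx'],ci['fy'],ci['cx'],ci['cy']])
    print(n,-np.array(ci['R']).T@ci['t'],ci['fx'])
E
```

```text
pics
{'time_s': 0.0, 'joint_pos': array([ 1.23722113,  0.57653418,  0.02482374,  1.43791079, -0.01502349,
        1.1290163 , -0.05649548]), 'qvel': array([-1.79327969e-03, -5.97078338e-04, -6.43319407e-04, -6.67660041e-04,
       -1.39600867e-03, -2.91340072e-05, -6.42061103e-04]), 'joint_efforts': array([ 1.75618487e-03, -7.65750003e+01,  2.25145563e+00, -2.85962284e+01,
        1.51556282e-02,  1.29464763e-02,  1.04156854e-05]), 'eef_pos': array([ 0.16675126, -0.65356824,  0.21093986]), 'eef_rot': array([-3.11546517e+00, -3.91190636e-01,  4.16528466e-04]), 'ft_force': array([0.15922199, 1.29362543, 0.22605927]), 'wrist_torque': array([0.02959201, 0.04860475, 0.01945462]), 'finger_gap': 0.0852384661207672}
scene [1.45967631 0.5445556  0.95771565] 489.28707051162576
side [0.12126223 1.17739299 0.73886328] 505.6593025386197
```

View pics/scene0.png

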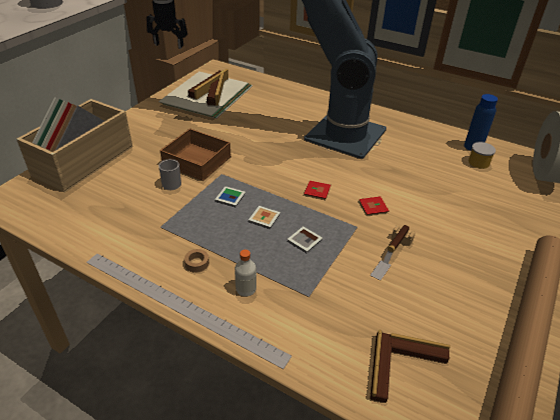

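View pics/side0.png

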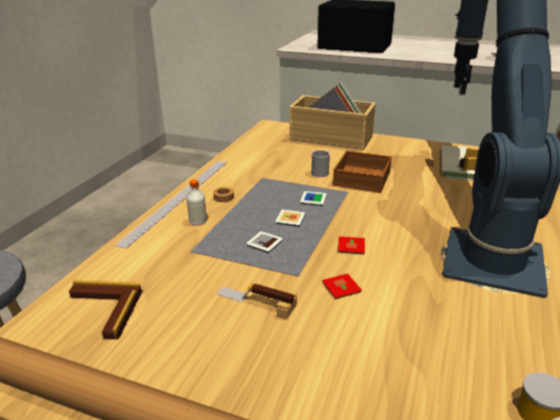

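Both views show three white-edged prints on the mat (scene: ~(230,196), (264,216), (305,238)). The knife is at ~(393,252), the cup at (170,175), the tray at (196,153), the tape at (196,260) and the glue at (245,275). Two red look-alikes lie off the mat at (317,189) and (373,205).

```bash
cat > m.py <<'E'
from h import *
def load(n):
    z=np.load(n+'0.npz');k=z['k'];return dict(fx=k[0],fy=k[1],cx=k[2],cy=k[3],R=z['R'],t=z['t']),z['p'],z['d']
def prints(ci,p,d,H=0.013):
    P=pts(ci,d);hsv=cv2.cvtColor(p,cv2.COLOR_BGR2HSV)
    z=P[...,2]
    m=((hsv[...,2]>150)&(hsv[...,1]<60)&(z<0.03)&(z>0.005)).astype(np.uint8)
    cs,_=cv2.findContours(m,cv2.RETR_EXTERNAL,cv2.CHAIN_APPROX_NONE);out=[]
    for c in cs:
        if cv2.contourArea(c)<150: continue
        w=np.array([ray(ci,u,v,H)[:2] for u,v in c[:,0]])
        r=cv2.minAreaRect((w*1000).astype(np.float32));out.append((np.round(r[0],1),np.round(r[1],1),round(r[2],1)))
    return out
def blob(ci,p,d,box):
    P=pts(ci,d);x0,y0,x1,y1=box;return P[y0:y1,x0:x1].reshape(-1,3),p[y0:y1,x0:x1].reshape(-1,3)
if __name__=='__main__':
    boxes={'scene':dict(tray=(155,125,235,180),cup=(152,152,190,195),tape=(180,245,212,275),glue=(230,245,262,300),knife=(365,220,415,285)),
     'side':dict(tray=(328,148,395,195),cup=(305,145,333,180),tape=(210,183,238,206),glue=(183,172,210,230),knife=(214,280,300,318))}
    for n in boxes:
        ci,p,d=load(n);print(n,*prints(ci,p,d),sep='\n')
        for b,bx in boxes[n].items():
            X,c=blob(ci,p,d,bx);X=X[(X[:,2]>0.008)&(X[:,2]<.2)]
            if b=='knife': 
                for lo,hi in((.008,.02),(.02,.034),(.034,.04),(.04,.06)):
                    Y=X[(X[:,2]>lo)&(X[:,2]<hi)]
                    if len(Y)>5:
                        q=cv2.minAreaRect((Y[:,:2]*1000).astype(np.float32));print(lo,hi,len(Y),Y.mean(0).round(3),np.round(q[0]),np.round(q[1]),round(q[2],1))
                continue
            zt=np.percentile(X[:,2],97);T=X[X[:,2]>zt-.006]
            q=cv2.minAreaRect((T[:,:2]*1000).astype(np.float32))
            print(b,'ztop',zt.round(3),len(T),'lo',T.min(0).round(3),'hi',T.max(0).round(3),np.round(q[0]),np.round(q[1]),round(q[2],1))
        hsv=cv2.cvtColor(p,cv2.COLOR_BGR2HSV);P=pts(ci,d)
        bx=boxes[n]['knife'];m=np.zeros(d.shape,bool);m[bx[1]:bx[3],bx[0]:bx[2]]=1
        b=m&(hsv[...,1]<50)&(hsv[...,2]>90)&(P[...,2]<.012);v,u=np.nonzero(b)
        w=np.array([ray(ci,a,c,.002)[:2] for a,c in zip(u,v)]);q=cv2.minAreaRect((w*1000).astype(np.float32));print('blade',len(w),np.round(q[0]),np.round(q[1]),round(q[2],1),(cv2.boxPoints(q)).round().tolist())
        b=m&(P[...,2]>.035);v,u=np.nonzero(b)
        w=np.array([ray(ci,a,c,.046)[:2] for a,c in zip(u,v)]);q=cv2.minAreaRect((w*1000).astype(np.float32));print('handle',len(w),(cv2.boxPoints(q)).round().tolist())
        v,u=np.nonzero((hsv[...,1]<45)&(hsv[...,2]<110)&(abs(P[...,2]-.003)<.006)&(P[...,0]>.3)&(P[...,0]<.9)&(abs(P[...,1])<.45))
        w=P[v,u];q=cv2.minAreaRect((w[:,:2]*1000).astype(np.float32));print('mat',len(w),np.round(q[0]),np.round(q[1]),round(q[2],1),np.percentile(w,[1,99],axis=0).round(3).tolist())
E
python3 m.py
```

```text
scene
(array([572.4, 133.5]), array([68.9, 70.4]), 78.7)
(array([551.6, -10.1]), array([69.2, 68.4]), 6.1)
(array([ 526.6, -149. ]), array([69.8, 70. ]), 9.5)
(array([ -16. , -543.6]), array([222. ,  85.7]), 8.5)
(array([   5.3, -656.9]), array([243.4, 166.5]), 6.1)
tray ztop 0.071 121 lo [ 0.534 -0.378  0.065] hi [ 0.598 -0.315  0.078] [ 566. -345.] [65. 61.] 58.5
cup ztop 0.074 100 lo [ 0.535 -0.378  0.068] hi [ 0.598 -0.315  0.078] [ 566. -344.] [64. 60.] 55.7
tape ztop 0.026 220 lo [ 0.762 -0.101  0.02 ] hi [ 0.828 -0.035  0.029] [795. -69.] [63. 60.] 38.1
glue ztop 0.13 73 lo [0.787 0.075 0.124] hi [0.813 0.101 0.134] [799.  87.] [26. 22.] 50.1
0.008 0.02 81 [0.474 0.364 0.014] [474. 371.] [114.  58.] 8.6
0.02 0.034 124 [0.45  0.364 0.027] [464. 356.] [ 56. 115.] 79.1
0.034 0.04 63 [0.453 0.365 0.037] [463. 363.] [ 53. 106.] 88.7
0.04 0.06 180 [0.464 0.362 0.044] [461. 362.] [ 18. 107.] 86.0
blade 216 [555. 354.] [29. 79.] 86.3 [[515.0, 342.0], [593.0, 337.0], [595.0, 366.0], [516.0, 371.0]]
handle 244 [[406.0, 383.0], [432.0, 277.0], [656.0, 333.0], [630.0, 439.0]]
mat 9904 [59
[... 393 characters left out ...]
top 0.026 124 lo [ 0.762 -0.103  0.02 ] hi [ 0.826 -0.032  0.029] [794. -67.] [62. 67.] 34.6
glue ztop 0.129 41 lo [0.786 0.082 0.124] hi [0.81  0.105 0.131] [797.  94.] [22. 24.] 83.7
0.008 0.02 88 [0.425 0.378 0.014] [463. 377.] [123.  55.] 12.2
0.02 0.034 169 [0.435 0.375 0.028] [458. 379.] [115.  58.] 13.8
0.034 0.04 176 [0.442 0.37  0.037] [459. 368.] [106.  57.] 4.1
0.04 0.06 302 [0.458 0.366 0.045] [460. 363.] [ 23. 106.] 86.7
blade 193 [561. 355.] [26. 63.] 86.0 [[529.0, 344.0], [591.0, 340.0], [593.0, 366.0], [530.0, 370.0]]
handle 465 [[379.0, 412.0], [400.0, 324.0], [575.0, 368.0], [554.0, 455.0]]
mat 148 [544. -80.] [505. 104.] 86.4 [[0.49, -0.324, -0.001], [0.609, 0.171, 0.009]]
```

```bash
cat >> h.py <<'E'
def knife_rot(yaw,tau,pitch=0):
    "tool orientation holding the knife: knife yaw deg, tool tilted by tau deg (tool z leaning to -kx)"
    K=Ro.from_euler('ZY',[yaw,-pitch],degrees=True)
    T=Ro.from_euler('Y',tau,degrees=True)*Ro.from_matrix(np.diag([1.,-1,-1]))
    return K*T
def rel(p0,r0,p,r):
    return (r0.inv().apply(np.array(p)-p0)).round(4).tolist(),((r0.inv()*r).as_rotvec()).round(4).tolist()
def now():
    s=get_state();return np.array(s['eef_pos']),Ro.from_rotvec(s['eef_rot']),s
E
python3 - <<'E'
from m import *
for n in ['scene','side']:
    ci,p,d=load(n);hsv=cv2.cvtColor(p,cv2.COLOR_BGR2HSV);P=pts(ci,d)
    m=(((hsv[...,0]<6)|(hsv[...,0]>174))&(hsv[...,1]>200)&(hsv[...,2]>120)&(P[...,2]<.04)).astype(np.uint8)
    for c in cv2.findContours(m,cv2.RETR_EXTERNAL,cv2.CHAIN_APPROX_NONE)[0]:
        if cv2.contourArea(c)<100: continue
        Y=np.array([P[v,u,2] for u,v in c[:,0]])
        w=np.array([ray(ci,u,v,.01)[:2] for u,v in c[:,0]]);q=cv2.minAreaRect((w*1000).astype(np.float32));print('red',np.round(q[0]),np.round(q[1]),round(q[2],1),'z',np.percentile(Y,[10,50,90]).round(3))
    x0,y0,x1,y1=dict(scene=(155,125,235,180),side=(328,148,395,195))[n]
    X=P[y0:y1,x0:x1].reshape(-1,3);X=X[(X[:,2]>.054)&(X[:,2]<.064)&(X[:,0]<.53)]
    q=cv2.minAreaRect((X[:,:2]*1000).astype(np.float32));print('tray',len(X),np.round(q[0]),np.round(q[1]),q[2])
p,r,s=now()
for w in [([.44,-.35,.30],knife_rot(-20,0)),([.46,-.03,.25],knife_rot(6,0)),([.39,-.03,.15],knife_rot(6,30))]: print(rel(p,r,*w))
E
```

```text
red [334. 240.] [68. 68.] 42.2 z [0.005 0.009 0.012]
red [355.  62.] [67. 68.] 13.4 z [0.005 0.009 0.011]
tray 299 [ 421. -358.] [166. 177.] 1.4198591709136963
red [331. 244.] [69. 70.] 43.1 z [0.008 0.01  0.011]
red [352.  66.] [64. 72.] 12.7 z [0.008 0.01  0.012]
tray 276 [ 420. -354.] [161. 188.] 0.4199559688568115
([0.3398, -0.2268, -0.0887], [-0.0013, 0.0005, 0.5989])
([0.4383, -0.5318, -0.0382], [-0.0014, 0.0002, 0.1451])
([0.3705, -0.549, 0.0618], [0.0366, -0.5224, 0.1422])
```

arm_command:
  plan:
    - [[0.34, -0.227, -0.09], [0, 0, 0.6]]
    - [[0.34, -0.227, -0.09], [0, 0, 0.6]]
    - [[0.34, -0.227, -0.09], [0, 0, 0.6]]
    - [[0.34, -0.227, -0.09], [0, 0, 0.6]]
    - [[0.34, -0.227, -0.09], [0, 0, 0.6]]
    - [[0.34, -0.227, -0.09], [0, 0, 0.6]]
    - [[0.34, -0.227, -0.09], [0, 0, 0.6]]
    - [[0.34, -0.227, -0.09], [0, 0, 0.6]]
    - [[0.34, -0.227, -0.09], [0, 0, 0.6]]
    - [[0.34, -0.227, -0.09], [0, 0, 0.6]]
    - [[0.438, -0.532, -0.038], [0, 0, 0.145]]
    - [[0.438, -0.532, -0.038], [0, 0, 0.145]]
    - [[0.438, -0.532, -0.038], [0, 0, 0.145]]
    - [[0.438, -0.532, -0.038], [0, 0, 0.145]]
    - [[0.438, -0.532, -0.038], [0, 0, 0.145]]
    - [[0.438, -0.532, -0.038], [0, 0, 0.145]]
    - [[0.438, -0.532, -0.038], [0, 0, 0.145]]
    - [[0.438, -0.532, -0.038], [0, 0, 0.145]]
    - [[0.438, -0.532, -0.038], [0, 0, 0.145]]
    - [[0.438, -0.532, -0.038], [0, 0, 0.145]]

```text
time_s: 2.1
eef_pos: [0.4596, -0.0322, 0.2497]
eef_rot: [3.137, 0.16, -0.0]
ft_force: [-0.2, -0.2, -0.4]
finger_gap: 0.0855
```

```bash
python3 - <<'E'
from h import *
p,r,s=now();print(s['joint_pos'].round(2),s['time_s'],p,r.as_matrix().round(3).tolist())
for w in [([.39,-.03,.12],knife_rot(6,30)),([.37,-.03,.06],knife_rot(6,35))]: print(rel(p,r,*w))
E
```

```text
[ 0.07  0.22 -0.13  1.91  0.03  1.01 -1.54] 2.1 [ 0.45960095 -0.0322202   0.24973428] [[0.995, 0.102, -0.0], [0.102, -0.995, -0.001], [-0.0, 0.001, -1.0]]
([-0.069, -0.0094, 0.1298], [-0.0, -0.5233, -0.0028])
([-0.0888, -0.0115, 0.1898], [-0.0001, -0.6105, -0.0028])
```

arm_command:
  plan:
    - [[-0.089, -0.011, 0.19], [0, -0.61, 0]]
    - [[-0.089, -0.011, 0.19], [0, -0.61, 0]]
    - [[-0.089, -0.011, 0.19], [0, -0.61, 0]]
    - [[-0.089, -0.011, 0.19], [0, -0.61, 0]]
    - [[-0.089, -0.011, 0.19], [0, -0.61, 0]]
    - [[-0.089, -0.011, 0.19], [0, -0.61, 0]]
    - [[-0.089, -0.011, 0.19], [0, -0.61, 0]]

```text
time_s: 2.8
eef_pos: [0.3717, -0.0294, 0.0627]
eef_rot: [2.967, 0.153, -0.921]
ft_force: [-0.4, 0.3, 0.2]
finger_gap: 0.0852
```

```bash
python3 - <<'E'
from h import *
p,r,s=now();print(s['joint_pos'].round(2),s['time_s'],p,r.as_matrix().round(3).tolist())
y=np.radians(-4.2);k=np.array([np.cos(y),np.sin(y)]);g=np.array([.4795,.361])
R=knife_rot(-4.2,30)
def tcp(g3,R): return np.array(g3)+R.apply([0,0,.011])
for w in [([.45,.05,.25],R),([.48,.25,.22],R),(tcp([*g,.037],R)+[0,0,.10],R)]: print(w[0],rel(p,r,*w))
E
```

```text
[ 0.    0.71 -0.11  1.89  0.08  1.15 -1.63] 2.8 [ 0.37172513 -0.02944371  0.06274137] [[0.82, 0.103, -0.563], [0.084, -0.995, -0.059], [-0.566, 0.001, -0.824]]
[0.45, 0.05, 0.25] ([-0.0352, -0.0708, -0.2031], [0.095, 0.0781, 0.1489])
[0.48, 0.25, 0.22] ([0.0233, -0.2667, -0.2071], [0.095, 0.0781, 0.1489])
[0.47401477 0.36140281 0.12747372] ([0.0802, -0.3782, -0.1341], [0.095, 0.0781, 0.1489])
```

arm_command:
  plan:
    - [[-0.035, -0.071, -0.2], [0.095, 0.078, 0.149]]
    - [[-0.035, -0.071, -0.2], [0.095, 0.078, 0.149]]
    - [[-0.035, -0.071, -0.2], [0.095, 0.078, 0.149]]
    - [[-0.035, -0.071, -0.2], [0.095, 0.078, 0.149]]
    - [[-0.035, -0.071, -0.2], [0.095, 0.078, 0.149]]
    - [[0.023, -0.267, -0.207], [0.095, 0.078, 0.149]]
    - [[0.023, -0.267, -0.207], [0.095, 0.078, 0.149]]
    - [[0.023, -0.267, -0.207], [0.095, 0.078, 0.149]]
    - [[0.023, -0.267, -0.207], [0.095, 0.078, 0.149]]
    - [[0.08, -0.378, -0.134], [0.095, 0.078, 0.149]]
    - [[0.08, -0.378, -0.134], [0.095, 0.078, 0.149]]
    - [[0.08, -0.378, -0.134], [0.095, 0.078, 0.149]]
    - [[0.08, -0.378, -0.134], [0.095, 0.078, 0.149]]
    - [[0.08, -0.378, -0.134], [0.095, 0.078, 0.149]]

```text
time_s: 4.2
eef_pos: [0.473, 0.363, 0.1294]
eef_rot: [-3.011, 0.105, 0.807]
ft_force: [0.3, -1.4, -0.0]
finger_gap: 0.0855
```

```bash
python3 - <<'E'
from h import *
p,r,s=now();print(s['joint_pos'].round(2),p,r.as_matrix().round(3).tolist())
ci,pic,d=shot('wrist','w1.png');P=pts(ci,d);np.savez('w1.npz',P=P,p=pic)
z=P[...,2];ok=(d>0.05)
m=ok&(z>.042)&(z<.06)&(abs(P[...,0]-.46)<.1)&(abs(P[...,1]-.36)<.06)
X=P[m];q=cv2.minAreaRect((X[:,:2]*1000).astype(np.float32));print(len(X),np.median(X[:,2]),q,cv2.boxPoints(q).round().tolist())
E
```

```text
[-0.46  0.8  -0.17  1.35 -0.2   1.41 -2.17] [0.47302835 0.36299521 0.12938482] [[0.864, -0.071, -0.499], [-0.059, -0.997, 0.039], [-0.5, -0.004, -0.866]]
3180 0.04621546243651763 ((460.6949462890625, 360.6310119628906), (17.989355087280273, 105.69686126708984), 86.28501892089844) [[407.0, 355.0], [513.0, 348.0], [514.0, 366.0], [409.0, 373.0]]
```

View pics/w1.png

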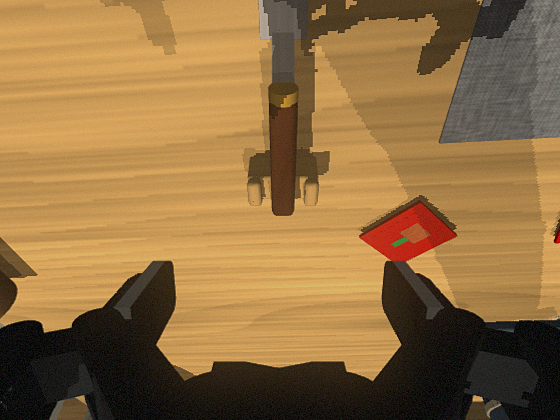

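The wrist view shows the handle from (283,90) to (283,210) on its rest, clear of the red piece. Now I descend and grip.

```bash
python3 - <<'E'
from h import *
p,r,s=now();R=knife_rot(-3.8,30)
t=np.array([.4785,.3603,.037])+R.apply([0,0,.011])
print(rel(p,r,t+[0,0,.04],R),rel(p,r,t,R))
E
```

```text
([0.0302, 0.0015, 0.0539], [-0.0061, -0.0003, -0.0035]) ([0.0502, 0.0017, 0.0886], [-0.0061, -0.0003, -0.0035])
```

arm_command:
  plan:
    - [[0.03, 0.0015, 0.054], [0, 0, 0]]
    - [[0.03, 0.0015, 0.054], [0, 0, 0]]
    - [[0.03, 0.0015, 0.054], [0, 0, 0]]
    - [[0.042, 0.0015, 0.074], [0, 0, 0]]
    - [[0.05, 0.0015, 0.087], [0, 0, 0]]
    - [[0.05, 0.0015, 0.087], [0, 0, 0]]
    - [[0.05, 0.0015, 0.087], [0, 0, 0]]

```text
time_s: 4.95
eef_pos: [0.4714, 0.3608, 0.0246]
eef_rot: [-3.011, 0.109, 0.819]
ft_force: [0.3, 0.7, 1.1]
finger_gap: 0.0853
```

```bash
python3 - <<'E'
from h import *
p,r,s=now();R=knife_rot(-3.8,30)
t=np.array([.4785,.3603,.037])+R.apply([0,0,.011])
print(p,t,s['ft_force'],rel(p,r,t,R))
E
```

```text
[0.47138383 0.36078168 0.0245512 ] [0.47301209 0.36066451 0.02747372] [0.28822068 0.67784252 1.14886943] ([-0.0001, -0.0, -0.0033], [-0.0029, 0.0078, -0.0051])
```

arm_command:
  plan:
    - [[0, 0, -0.003], [0, 0, 0]]
    - [[0, 0, -0.003], [0, 0, 0]]
    - [[0, 0, -0.003], [0, 0, 0]]
    - [[0, 0, -0.003], [0, 0, 0]]
    - [[0, 0, -0.003], [0, 0, 0]]
    - [[0, 0, -0.003], [0, 0, 0]]
    - [[0, 0, -0.003], [0, 0, 0]]
    - [[0, 0, -0.003], [0, 0, 0]]
    - [[0, 0, -0.003], [0, 0, 0]]
    - [[0, 0, -0.003], [0, 0, 0]]
    - [[0, 0, -0.003], [0, 0, 0]]
    - [[0, 0, -0.003], [0, 0, 0]]
  hand: 0
  grip_force: 70

```text
time_s: 6.15
eef_pos: [0.4727, 0.3606, 0.0265]
eef_rot: [-3.012, 0.109, 0.82]
ft_force: [1.5, -0.9, 7.1]
finger_gap: 0.0148
```

```bash
python3 - <<'E'
from h import *
p,r,s=now();print(p,s['ft_force'],s['wrist_torque'],s['finger_gap'],r.as_matrix().round(3).tolist())
np.savez('grip.npz',p=p,r=r.as_rotvec())
for w in [([p[0],p[1],p[2]+.10],knife_rot(-3.8,30))]: print(rel(p,r,*w))
E
```

```text
[0.47274109 0.3606382  0.02647498] [ 1.51623772 -0.86545843  7.10827367] [-0.12206979 -0.17612659  0.12862822] 0.014823801696752476 [[0.86, -0.072, -0.505], [-0.062, -0.997, 0.036], [-0.507, 0.0, -0.862]]
([-0.0507, 0.0, -0.0862], [-0.0026, 0.0078, -0.005])
```

arm_command:
  plan:
    - [[-0.025, 0, -0.043], [0, 0.008, 0]]
    - [[-0.051, 0, -0.086], [0, 0.008, 0]]
    - [[-0.051, 0, -0.086], [0, 0.008, 0]]
    - [[-0.051, 0, -0.086], [0, 0.008, 0]]
    - [[-0.051, 0, -0.086], [0, 0.008, 0]]

```text
time_s: 6.65
eef_pos: [0.4715, 0.3601, 0.1249]
eef_rot: [-3.016, 0.109, 0.811]
ft_force: [-0.3, 0.6, -1.5]
finger_gap: 0.0149
```

```bash
cat >> h.py <<'E'
def knife():
    g=np.load('grip.npz');Rg=Ro.from_rotvec(g['r']);K0=Ro.from_euler('Z',-3.8,degrees=True);k0=np.array([.4785,.3603,0])
    o=Rg.inv().apply(k0-g['p']);KR=Rg.inv()*K0   # knife in tool
    return o,KR
def kpose():
    p,r,s=now();o,KR=knife();return p+r.apply(o),r*KR,p,r,s
E
python3 - <<'E'
from h import *
import m
k,K,p,r,s=kpose();print('origin',k,'x',K.apply([1,0,0]),'tip',k+K.apply([.117,0,0]),s['ft_force'],s['finger_gap'])
for n in ['scene','side']:
    ci,pic,d=shot(n,n+'1.png');print(n,*m.prints(ci,pic,d),sep='\n')
    P=pts(ci,d);t=k+K.apply([.117,0,0]);
    for a in (.05,.117):
        c=np.array(ci['R'])@(k+K.apply([a,0,0]))+ci['t'];print((c[:2]/c[2]*[ci['fx'],ci['fy']]+[ci['cx'],ci['cy']]).round(1))
    # depth points near blade
    Q=(P-k)@K.as_matrix();mm=(Q[...,0]>.055)&(Q[...,0]<.13)&(abs(Q[...,1])<.03)&(abs(Q[...,2])<.02)
    X=Q[mm];print(len(X),'x',X[:,0].min(),X[:,0].max(),'y',X[:,1].min(),X[:,1].max(),'zfit',np.polyfit(X[:,0],X[:,2],1) if len(X)>10 else'')
    for lo,hi in((.06,.08),(.1,.115)):
        Y=X[(X[:,0]>lo)&(X[:,0]<hi)];print(np.median(Y[:,2]),np.median(Y[:,1]))
    cv2.imwrite('pics/'+n+'1c.png',pic)
E
```

```text
origin [0.47746626 0.35974244 0.09845593] x [ 0.99779948 -0.06601184  0.00621563] tip [0.5942088  0.35201906 0.09918316] [-0.34693555  0.57947493 -1.50279049] 0.014940488868662482
scene
(array([ 526.5, -147.9]), array([69.8, 68.7]), 8.6)
(array([  29.9, -618.1]), array([298.7, 239.4]), 5.7)
[392.5 235.4]
[381.2 250.8]
212 x 0.05542916749274276 0.1162482814172064 y -0.015424873860648718 0.015266089520562664 zfit [0.00539049 0.00071731]
0.0013256369254150719 0.0008620116452596144
0.0011256535753268358 0.001141321056878385
side
(array([ 137.5, -613.5]), array([ 94.8, 243.5]), 5.4)
(array([ -150.2, -1361.3]), array([101.3, 217.3]), 88.9)
(array([  568.5, -1363.6]), array([384.2, 117.3]), 0.8)
(array([  963.7, -1364.8]), array([121.9, 315. ]), 88.0)
[242.7 262.5]
[216.4 255.2]
223 x 0.05501842290528417 0.11668924601785198 y -0.01666008126939333 0.019229572061401846 zfit [-0.00714867  0.00228077]
0.0016355759088904236 0.00210755923644757
0.0016903901121466031 0.0013746013938130605
```

View pics/side1.png

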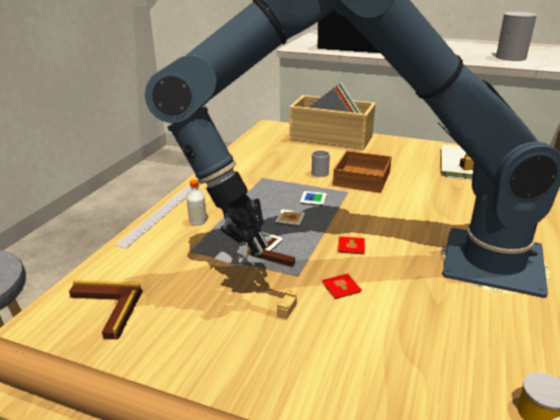

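Side view: the knife is held level at about (255,250), the rest at (287,303) is empty, and the prints are unmoved. The model tip agrees with depth to 1–2 mm. Next I move behind the first print.

```bash
cat >> h.py <<'E'
def tgt(tip,yaw):
    o,KR=knife();K=Ro.from_euler('Z',yaw,degrees=True);k=np.array(tip)-K.apply([.117,0,0])
    R=K*KR.inv();return k-R.apply(o),R
def krows(L):
    p,r,s=now();out=[]
    for tip,yaw in L:
        a,b=rel(p,r,*tgt(tip,yaw));out.append([[round(v,4) for v in a],[round(v,3) for v in b]])
    return out
def geo(c,yaw,depth,z):
    y=np.radians(yaw);d=np.array([np.cos(y),np.sin(y)]);q=np.array(c)-d*(.035-depth);return [q[0],q[1],z]
def arc(c,yaw,th,off=.0014):
    y=np.radians(yaw);d=np.array([np.cos(y),np.sin(y)]);t=np.radians(th)
    if th<=31: C=(-50*np.cos(t)+6*np.sin(t),50*np.sin(t)+6*np.cos(t))
    elif th<=90: C=(11.66-60*np.cos(t),60*np.sin(t))
    else:
        f=t-np.pi/2;C=(15.66-4*np.cos(f)+60*np.sin(f),60*np.cos(f)+4*np.sin(f))
    a=np.radians(225)-min(t,np.pi/2)
    M=np.array(C)/1000+off*np.array([np.cos(a),np.sin(a)])
    q=np.array(c)+d*(.025+M[0]);return [q[0],q[1],.003+M[1]-.001]
E
python3 - <<'E'
from h import *
A=[.572,.134]
for w in krows([([.57,.25,.09],-8),(geo(A,-11.3,-.018,.05),-11.3)]):print(w)
E
```

```text
[[-0.0099, 0.0945, 0.0153], [0.039, -0.005, 0.062]]
[[-0.0257, 0.1963, 0.071], [0.068, -0.005, 0.112]]
```

arm_command:
  plan:
    - [[-0.01, 0.0945, 0.015], [0.039, -0.005, 0.062]]
    - [[-0.01, 0.0945, 0.015], [0.039, -0.005, 0.062]]
    - [[-0.0257, 0.1963, 0.071], [0.068, -0.005, 0.112]]
    - [[-0.0257, 0.1963, 0.071], [0.068, -0.005, 0.112]]
    - [[-0.0257, 0.1963, 0.071], [0.068, -0.005, 0.112]]
    - [[-0.0257, 0.1963, 0.071], [0.068, -0.005, 0.112]]
    - [[-0.0257, 0.1963, 0.071], [0.068, -0.005, 0.112]]
    - [[-0.0257, 0.1963, 0.071], [0.068, -0.005, 0.112]]
    - [[-0.0257, 0.1963, 0.071], [0.068, -0.005, 0.112]]
    - [[-0.0257, 0.1963, 0.071], [0.068, -0.005, 0.112]]

```text
time_s: 7.75
eef_pos: [0.4007, 0.1699, 0.0775]
eef_rot: [-2.966, 0.299, 0.802]
ft_force: [0.8, -0.4, -1.3]
finger_gap: 0.0152
```

```bash
python3 - <<'E'
from h import *
import m
k,K,p,r,s=kpose();print('tip',k+K.apply([.117,0,0]),K.apply([1,0,0]),s['time_s'])
A=[.572,.134]
ci,pic,d=shot('scene','scene2.png');print(*m.prints(ci,pic,d),sep='\n')
P=pts(ci,d);q=P[...,:2]-A;mm=(np.hypot(q[...,0],q[...,1])<.06)&(P[...,2]>.007)&(P[...,2]<.025);X=P[mm]
R=cv2.minAreaRect((X[:,:2]*1000).astype(np.float32));print('A depth',len(X),R,np.median(X[:,2]))
mm=(np.hypot(q[...,0],q[...,1])<.06)&(P[...,2]<.0065);print('mat z',np.median(P[mm][:,2]))
for w in krows([(geo(A,-11.3,-.018,.005),-11.3),(geo(A,-11.3,.009,.005),-11.3)]):print(w)
ci,pic,d=shot('wrist','w2.png')
E
```

```text
tip [0.52119734 0.14605253 0.05140574] [ 0.98086503 -0.19466792  0.0028619 ] 7.75
(array([572.2, 133.2]), array([69.3, 69.9]), 79.5)
(array([  30.2, -618.8]), array([297.8, 240.9]), 5.7)
A depth 466 ((570.8331909179688, 128.72332763671875), (85.07624053955078, 75.6700210571289), 79.86468505859375) 0.012125985678774969
mat z 0.0018502729023184006
[[0.0226, 0.0016, 0.0401], [-0.002, -0.003, 0.002]]
[[0.0459, 0.0014, 0.0265], [-0.002, -0.003, 0.002]]
```

View pics/w2.png

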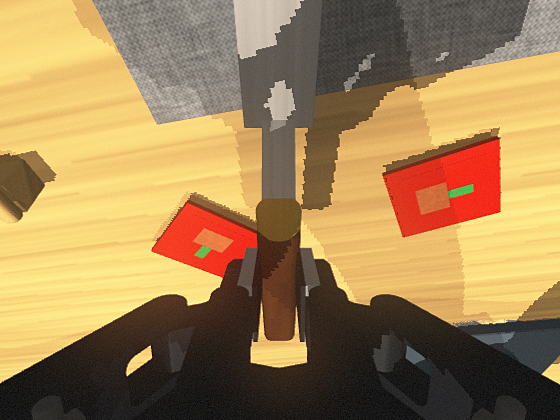

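View pics/scene2.png

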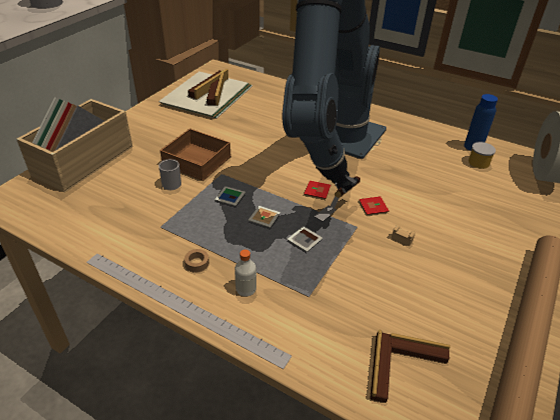

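Scene view: the knife is behind the print at (305,238), which is unmoved at (572,133.5) mm. The wrist view shows the blade in line and the red pieces clear of it.

arm_command:
  plan:
    - [[0.0226, 0.0016, 0.0401], [0, 0, 0]]
    - [[0.0226, 0.0016, 0.0401], [0, 0, 0]]
    - [[0.0226, 0.0016, 0.0401], [0, 0, 0]]
    - [[0.0226, 0.0016, 0.0401], [0, 0, 0]]
    - [[0.03, 0.0015, 0.0358], [0, 0, 0]]
    - [[0.037, 0.0015, 0.0317], [0, 0, 0]]
    - [[0.043, 0.0014, 0.0282], [0, 0, 0]]
    - [[0.0459, 0.0014, 0.0265], [0, 0, 0]]
    - [[0.0459, 0.0014, 0.0265], [0, 0, 0]]
    - [[0.0459, 0.0014, 0.0265], [0, 0, 0]]

```text
time_s: 8.85
eef_pos: [0.4257, 0.1625, 0.0315]
eef_rot: [-2.965, 0.301, 0.803]
ft_force: [-0.5, -0.4, -1.1]
finger_gap: 0.015
```

```bash
python3 - <<'E'
from h import *
import m
k,K,p,r,s=kpose();print('tip',k+K.apply([.117,0,0]),geo([.572,.1335],-11,.009,.005),s['ft_force'],s['time_s'])
ci,pic,d=shot('scene','scene3.png');print(*m.prints(ci,pic,d),sep='\n')
for th in [5,10,15,20,25,31,36,41,46]: print(th,krows([(arc([.572,.1335],-11,th),-11)])[0])
E
```

```text
tip [0.54619409 0.13850067 0.00525492] [np.float64(0.5464776932303607), np.float64(0.13846103387979017), 0.005] [-0.49096194 -0.3970542  -1.14986072] 8.85
(array([  29.8, -618. ]), array([298.5, 239.4]), 5.7)
5 [[-0.0023, 0.0005, -0.0061], [-0.004, -0.002, -0.003]]
10 [[-0.0036, 0.0005, -0.0104], [-0.004, -0.002, -0.003]]
15 [[-0.0045, 0.0005, -0.0148], [-0.004, -0.002, -0.003]]
20 [[-0.0051, 0.0004, -0.0192], [-0.004, -0.002, -0.003]]
25 [[-0.0053, 0.0004, -0.0237], [-0.004, -0.002, -0.003]]
31 [[-0.005, 0.0004, -0.029], [-0.004, -0.002, -0.003]]
36 [[-0.0048, 0.0003, -0.0343], [-0.004, -0.002, -0.003]]
41 [[-0.0041, 0.0003, -0.0396], [-0.004, -0.002, -0.003]]
46 [[-0.003, 0.0002, -0.0448], [-0.004, -0.002, -0.003]]
```

arm_command:
  plan:
    - [[-0.0023, 0.0005, -0.0061], [0, 0, 0]]
    - [[-0.0036, 0.0005, -0.0104], [0, 0, 0]]
    - [[-0.0045, 0.0005, -0.0148], [0, 0, 0]]
    - [[-0.0051, 0.0004, -0.0192], [0, 0, 0]]
    - [[-0.0053, 0.0004, -0.0237], [0, 0, 0]]
    - [[-0.005, 0.0004, -0.029], [0, 0, 0]]
    - [[-0.0048, 0.0003, -0.0343], [0, 0, 0]]
    - [[-0.0041, 0.0003, -0.0396], [0, 0, 0]]
    - [[-0.003, 0.0002, -0.0448], [0, 0, 0]]

```text
time_s: 9.8
eef_pos: [0.4458, 0.1581, 0.072]
eef_rot: [-2.965, 0.301, 0.803]
ft_force: [0.5, -0.5, -0.8]
finger_gap: 0.0149
```

```bash
python3 - <<'E'
from h import *
k,K,p,r,s=kpose();print('tip',k+K.apply([.117,0,0]),arc([.572,.1335],-11,46),s['ft_force'],s['time_s'])
ci,pic,d=shot('scene')
cv2.imwrite('pics/s4.png',cv2.resize(pic[170:270,190:360],None,fx=4,fy=4,interpolation=cv2.INTER_CUBIC))
for th in list(range(51,91,5))+[92,94,97,100,104,108,112,116]: print(krows([(arc([.572,.1335],-11,th),-11)])[0][0],end=' ')
E
```

```text
tip [0.56623656 0.13408097 0.04589201] [np.float64(0.5656986514184486), np.float64(0.1347248580852665), np.float64(0.04518482138933126)] [ 0.45090398 -0.46559679 -0.82093245] 9.8
[0.0007, 0.0001, -0.0037] [0.0028, 0.0001, -0.0086] [0.0052, 0.0, -0.0133] [0.0081, -0.0001, -0.0178] [0.0113, -0.0001, -0.0221] [0.0149, -0.0002, -0.026] [0.0188, -0.0002, -0.0296] [0.023, -0.0003, -0.0329] [0.0283, -0.0004, -0.0363] [0.0301, -0.0004, -0.0374] [0.0329, -0.0004, -0.0389] [0.0357, -0.0005, -0.0403] [0.0396, -0.0005, -0.0418] [0.0436, -0.0006, -0.0431] [0.0477, -0.0006, -0.0442] [0.0518, -0.0006, -0.0449]
```

View pics/s4.png

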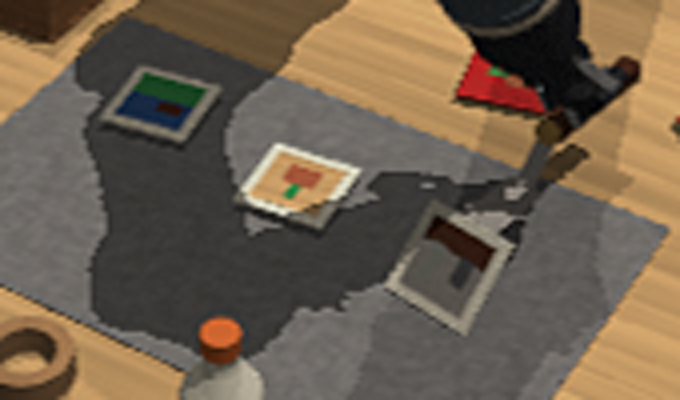

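Crop: print A (at (455,265)) is tilted about 45° on the blade tip, and B and C are undisturbed. I continue the arc.

arm_command:
  plan:
    - [[0.0007, 0.0001, -0.0037], [0, 0, 0]]
    - [[0.0028, 0.0001, -0.0086], [0, 0, 0]]
    - [[0.0052, 0, -0.0133], [0, 0, 0]]
    - [[0.0081, 0, -0.0178], [0, 0, 0]]
    - [[0.0113, 0, -0.0221], [0, 0, 0]]
    - [[0.0149, 0, -0.026], [0, 0, 0]]
    - [[0.0188, 0, -0.0296], [0, 0, 0]]
    - [[0.023, 0, -0.0329], [0, 0, 0]]
    - [[0.0283, 0, -0.0363], [0, 0, 0]]
    - [[0.0301, 0, -0.0374], [0, 0, 0]]
    - [[0.0329, 0, -0.0389], [0, 0, 0]]
    - [[0.0357, 0, -0.0403], [0, 0, 0]]
    - [[0.0396, 0, -0.0418], [0, 0, 0]]
    - [[0.0436, 0, -0.0431], [0, 0, 0]]
    - [[0.0436, 0, -0.0431], [0, 0, 0]]
    - [[0.0436, 0, -0.0431], [0, 0, 0]]

```text
time_s: 11.45
eef_pos: [0.5036, 0.1461, 0.0868]
eef_rot: [-2.965, 0.301, 0.803]
ft_force: [-0.8, 0.2, -0.1]
finger_gap: 0.0153
```

```bash
python3 - <<'E'
from h import *
import m
k,K,p,r,s=kpose();print('tip',k+K.apply([.117,0,0]),s['ft_force'],s['time_s'])
ci,pic,d=shot('scene');print(*m.prints(ci,pic,d),sep='\n')
cv2.imwrite('pics/s5.png',cv2.resize(pic[170:300,190:360],None,fx=4,fy=4,interpolation=cv2.INTER_CUBIC))
P=pts(ci,d);mm=(P[...,0]>.45)&(P[...,0]<.74)&(P[...,1]>.05)&(P[...,1]<.23)&(P[...,2]>.0045)&(P[...,2]<.03);X=P[mm]
print(len(X),X.min(0),X.max(0),np.percentile(X,[5,50,95],axis=0).round(3).tolist())
E
```

```text
tip [0.6240797  0.12212986 0.06061572] [-0.78034848  0.24132936 -0.06774527] 11.45
(array([  29.9, -618.1]), array([298.7, 239.4]), 5.7)
593 [0.45087864 0.05108629 0.00450058] [0.73999797 0.2299187  0.02947697] [[0.468, 0.062, 0.005], [0.617, 0.145, 0.005], [0.726, 0.221, 0.022]]
```

View pics/s5.png

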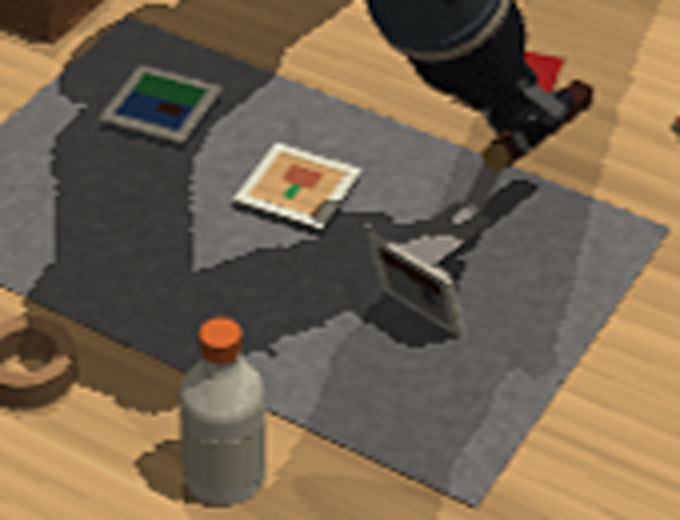

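Crop: print A is now steep at about (420,290) but has not toppled. I fit its plane from depth.

```bash
cat >> h.py <<'E'
def tilt(c,yaw,lo=.008):
    "profile of the print in the plane of d: s along d from c, h above bench"
    ci,pic,d=shot('scene');P=pts(ci,d);y=np.radians(yaw);dd=np.array([np.cos(y),np.sin(y)]);n=np.array([-dd[1],dd[0]])
    q=P[...,:2]-np.array(c);S=q@dd;N=q@n
    m=(abs(N)<.03)&(S>-.03)&(S<.12)&(P[...,2]>lo)&(P[...,2]<.09)
    return S[m],P[...,2][m],N[m]
E
python3 - <<'E'
from h import *
S,H,N=tilt([.572,.1335],-11)
for lo in np.arange(.008,.09,.008):
    q=(H>=lo)&(H<lo+.008)
    if q.sum(): print(round(lo,3),q.sum(),np.percentile(S[q],[5,50,95]).round(3))
E
```

```text
0.008 23 [0.041 0.043 0.044]
0.016 23 [0.043 0.045 0.047]
0.024 25 [0.045 0.048 0.049]
0.032 27 [0.048 0.05  0.051]
0.04 18 [0.05  0.053 0.054]
0.048 25 [0.053 0.054 0.057]
0.056 133 [-0.011  0.021  0.058]
0.064 136 [-0.014  0.04   0.06 ]
0.072 18 [-0.021 -0.018 -0.001]
0.08 18 [-0.027 -0.024 -0.019]
0.088 4 [-0.028 -0.027 -0.024]
```

arm_command:
  plan:
    - [[0.004, 0, -0.0012], [0, 0, 0]]
    - [[0.008, 0, -0.0025], [0, 0, 0]]
    - [[0.012, 0, -0.005], [0, 0, 0]]
    - [[0.012, 0, -0.005], [0, 0, 0]]
    - [[0.012, 0, -0.005], [0, 0, 0]]

```text
time_s: 12.05
eef_pos: [0.5163, 0.1435, 0.085]
eef_rot: [-2.965, 0.301, 0.803]
ft_force: [0.2, 0.0, -1.7]
finger_gap: 0.0149
```

```bash
python3 - <<'E'
from h import *
k,K,p,r,s=kpose();print('tip',k+K.apply([.117,0,0]),s['ft_force'],s['time_s'])
S,H,N=tilt([.572,.1335],-11)
for lo in np.arange(.008,.09,.008):
    q=(H>=lo)&(H<lo+.008)
    if q.sum(): print(round(lo,3),q.sum(),np.percentile(S[q],[5,50,95]).round(3))
E
```

```text
tip [0.63672442 0.11948122 0.05882159] [ 2.44723017e-01  1.26453514e-03 -1.71581753e+00] 12.05
0.008 220 [0.053 0.078 0.105]
0.016 5 [0.058 0.091 0.099]
0.048 8 [0.008 0.042 0.059]
0.056 192 [0.002 0.033 0.062]
0.064 14 [-0.007 -0.002  0.002]
0.072 18 [-0.015 -0.008 -0.001]
0.08 18 [-0.018 -0.013 -0.007]
0.088 5 [-0.023 -0.017 -0.012]
```

```bash
python3 - <<'E'
from h import *
import m
B=[.5516,-.0101]
for w in krows([([.58,.10,.08],-4),(geo(B,6.1,-.018,.05),6.1)]):print(w)
E
```

```text
[[-0.0543, 0.046, 0.0068], [-0.066, -0.002, -0.109]]
[[-0.0837, 0.1969, 0.0584], [-0.155, -0.002, -0.261]]
```

arm_command:
  plan:
    - [[-0.03, 0.01, -0.012], [0, 0, 0]]
    - [[-0.054, 0.046, 0.007], [-0.066, -0.002, -0.109]]
    - [[-0.084, 0.197, 0.058], [-0.155, -0.002, -0.261]]
    - [[-0.084, 0.197, 0.058], [-0.155, -0.002, -0.261]]
    - [[-0.084, 0.197, 0.058], [-0.155, -0.002, -0.261]]
    - [[-0.084, 0.197, 0.058], [-0.155, -0.002, -0.261]]
    - [[-0.084, 0.197, 0.058], [-0.155, -0.002, -0.261]]
    - [[-0.084, 0.197, 0.058], [-0.155, -0.002, -0.261]]
    - [[-0.084, 0.197, 0.058], [-0.155, -0.002, -0.261]]

```text
time_s: 13.0
eef_pos: [0.3779, -0.0276, 0.0771]
eef_rot: [3.004, 0.154, -0.814]
ft_force: [-0.1, -0.6, -0.9]
finger_gap: 0.0148
```

```bash
cat >> h.py <<'E'
def chk(c):
    import m
    k,K,p,r,s=kpose();print('tip',(k+K.apply([.117,0,0])).round(4),K.apply([1,0,0]).round(3),s['ft_force'].round(1),s['time_s'])
    ci,pic,d=shot('scene','last.png');P=pts(ci,d);hsv=cv2.cvtColor(pic,cv2.COLOR_BGR2HSV)
    # prints by height: points 8-16 mm over the mat area, height-projected
    mm=((P[...,0]>.45)&(P[...,0]<.74)&(abs(P[...,1])<.235)&(P[...,2]>.0065)&(P[...,2]<.02)).astype(np.uint8)
    for q in cv2.findContours(mm,cv2.RETR_EXTERNAL,cv2.CHAIN_APPROX_NONE)[0]:
        if cv2.contourArea(q)<120: continue
        X=np.array([P[v,u] for u,v in q[:,0]]);R=cv2.minAreaRect((X[:,:2]*1000).astype(np.float32));print('blob',np.round(R[0],1),np.round(R[1],1),round(R[2],1),np.median(X[:,2]).round(4))
    print(*m.prints(ci,pic,d)[:4],sep='\n')
E
python3 - <<'E'
from h import *
B=[.5516,-.0101];chk(B)
for w in krows([(geo(B,6.1,-.018,.005),6.1),(geo(B,6.1,.009,.005),6.1)]):print(w)
E
```

```text
tip [ 0.5    -0.0142  0.0509] [0.994 0.108 0.002] [-0.1 -0.6 -0.9] 13.0
blob [644.9 120.9] [69.7 78.3] 80.0 0.0079
blob [552.1  -9.6] [74.6 71.7] 7.0 0.0117
blob [ 523.7 -148.1] [83.7 72.6] 7.2 0.0116
(array([653.2, 122.1]), array([68.6, 69.3]), 79.4)
(array([551.8, -11.1]), array([68.9, 70.4]), 6.1)
(array([  30.3, -618.3]), array([297.7, 239.4]), 5.8)
[[0.0221, 0.0011, 0.0399], [-0.0, -0.002, 0.002]]
[[0.0454, 0.001, 0.0263], [-0.0, -0.002, 0.002]]
```

View pics/last.png

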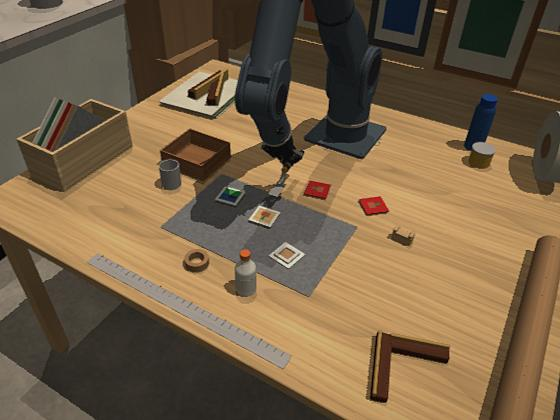

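Scene view: A lies flat, frame side up, at (287,254), about (650,121) mm and well on the mat. B at (264,216) is unmoved and the knife is behind it. I insert under B.

arm_command:
  plan:
    - [[0.0221, 0.0011, 0.0399], [0, 0, 0]]
    - [[0.0221, 0.0011, 0.0399], [0, 0, 0]]
    - [[0.0221, 0.0011, 0.0399], [0, 0, 0]]
    - [[0.0221, 0.0011, 0.0399], [0, 0, 0]]
    - [[0.03, 0.001, 0.0353], [0, 0, 0]]
    - [[0.037, 0.001, 0.0312], [0, 0, 0]]
    - [[0.043, 0.001, 0.0277], [0, 0, 0]]
    - [[0.0454, 0.001, 0.0263], [0, 0, 0]]
    - [[0.0454, 0.001, 0.0263], [0, 0, 0]]
    - [[0.0454, 0.001, 0.0263], [0, 0, 0]]

```text
time_s: 14.05
eef_pos: [0.4024, -0.0274, 0.0314]
eef_rot: [3.003, 0.151, -0.816]
ft_force: [-0.2, 0.5, -0.8]
finger_gap: 0.0146
```

```bash
python3 - <<'E'
from h import *
B=[.5517,-.0106]
k,K,p,r,s=kpose();print('tip',k+K.apply([.117,0,0]),geo(B,6.1,.009,.005),s['ft_force'],s['time_s'])
for th in [5,10,15,20,25,31,36,41,46,51,56,61,66,71,76,81,86,91,94,97,100,104,108,112,116,120]: print(krows([(arc(B,6.1,th),6.1)])[0][0],end=' ')
E
```

```text
tip [ 0.52450908 -0.01427464  0.00496209] [np.float64(0.5258472134525366), np.float64(-0.013362865854742063), 0.005] [-0.22618958  0.45336982 -0.75930815] 14.05
[-0.0015, -0.0008, -0.0067] [-0.0028, -0.0008, -0.0109] [-0.0038, -0.0008, -0.0153] [-0.0044, -0.0008, -0.0197] [-0.0045, -0.0008, -0.0242] [-0.0042, -0.0008, -0.0296] [-0.0041, -0.0008, -0.0349] [-0.0034, -0.0009, -0.0402] [-0.0023, -0.0009, -0.0454] [-0.0007, -0.0009, -0.0504] [0.0013, -0.0009, -0.0554] [0.0037, -0.001, -0.0601] [0.0066, -0.001, -0.0646] [0.0098, -0.001, -0.0689] [0.0133, -0.001, -0.0728] [0.0172, -0.0011, -0.0764] [0.0214, -0.0011, -0.0797] [0.0259, -0.0011, -0.0826] [0.0286, -0.0012, -0.0843] [0.0313, -0.0012, -0.0858] [0.0342, -0.0012, -0.0872] [0.038, -0.0012, -0.0887] [0.042, -0.0012, -0.0901] [0.0461, -0.0013, -0.0911] [0.0502, -0.0013, -0.0918] [0.0544, -0.0013, -0.0923]
```

arm_command:
  plan:
    - [[-0.0015, -0.0008, -0.0067], [0, 0, 0]]
    - [[-0.0028, -0.0008, -0.0109], [0, 0, 0]]
    - [[-0.0038, -0.0008, -0.0153], [0, 0, 0]]
    - [[-0.0044, -0.0008, -0.0197], [0, 0, 0]]
    - [[-0.0045, -0.0008, -0.0242], [0, 0, 0]]
    - [[-0.0042, -0.0008, -0.0296], [0, 0, 0]]
    - [[-0.0041, -0.0008, -0.0349], [0, 0, 0]]
    - [[-0.0034, -0.0009, -0.0402], [0, 0, 0]]
    - [[-0.0023, -0.0009, -0.0454], [0, 0, 0]]
    - [[-0.0007, -0.0009, -0.0504], [0, 0, 0]]
    - [[0.0013, -0.0009, -0.0554], [0, 0, 0]]
    - [[0.0037, -0.001, -0.0601], [0, 0, 0]]
    - [[0.0066, -0.001, -0.0646], [0, 0, 0]]
    - [[0.0098, -0.001, -0.0689], [0, 0, 0]]
    - [[0.0133, -0.001, -0.0728], [0, 0, 0]]
    - [[0.0172, -0.0011, -0.0764], [0, 0, 0]]
    - [[0.0214, -0.0011, -0.0797], [0, 0, 0]]

```text
time_s: 15.75
eef_pos: [0.4615, -0.0202, 0.0894]
eef_rot: [3.003, 0.151, -0.816]
ft_force: [0.1, -0.5, -0.4]
finger_gap: 0.0146
```

```bash
cat >> h.py <<'E'
def prof(c,yaw):
    k,K,p,r,s=kpose();print('tip',(k+K.apply([.117,0,0])).round(4),s['ft_force'].round(1),s['time_s'])
    S,H,N=tilt(c,yaw)
    for lo in np.arange(.008,.08,.012):
        q=(H>=lo)&(H<lo+.012)
        if q.sum(): print(round(lo,3),q.sum(),np.percentile(S[q],[5,50,95]).round(3))
E
python3 - <<'E'
from h import *
B=[.5517,-.0106];prof(B,6.1)
for th in [91,94,97,100,104,108,112,116,120,124]: print(krows([(arc(B,6.1,th),6.1)])[0][0],end=' ')
E
```

```text
tip [ 0.5836 -0.0071  0.063 ] [ 0.1 -0.5 -0.4] 15.75
0.008 66 [0.036 0.038 0.041]
0.02 70 [0.034 0.037 0.041]
0.032 56 [0.033 0.037 0.039]
0.044 70 [0.032 0.036 0.039]
0.056 195 [-0.026  0.01   0.037]
0.068 41 [0.03  0.034 0.038]
[0.0031, 0.0001, -0.0021] [0.0058, 0.0, -0.0038] [0.0086, 0.0, -0.0053] [0.0114, 0.0, -0.0066] [0.0153, -0.0, -0.0082] [0.0193, -0.0, -0.0095] [0.0234, -0.0001, -0.0105] [0.0275, -0.0001, -0.0113] [0.0317, -0.0001, -0.0117] [0.0359, -0.0001, -0.0119]
```

Print B stands at about 87°, as planned. I push it past vertical.

arm_command:
  plan:
    - [[0.003, 0, -0.0021], [0, 0, 0]]
    - [[0.0058, 0, -0.0038], [0, 0, 0]]
    - [[0.0086, 0, -0.0053], [0, 0, 0]]
    - [[0.0114, 0, -0.0066], [0, 0, 0]]
    - [[0.0153, 0, -0.0082], [0, 0, 0]]
    - [[0.0193, 0, -0.0095], [0, 0, 0]]
    - [[0.0234, 0, -0.0105], [0, 0, 0]]
    - [[0.0275, 0, -0.0113], [0, 0, 0]]
    - [[0.0317, 0, -0.0117], [0, 0, 0]]
    - [[0.0359, 0, -0.0119], [0, 0, 0]]
    - [[0.0359, 0, -0.0119], [0, 0, 0]]
    - [[0.0359, 0, -0.0119], [0, 0, 0]]

```text
time_s: 17.0
eef_pos: [0.4976, -0.0166, 0.0813]
eef_rot: [3.003, 0.151, -0.817]
ft_force: [-0.7, -0.5, -1.2]
finger_gap: 0.0149
```

```bash
python3 - <<'E'
from h import *
B=[.5517,-.0106];prof(B,6.1);C=[.5266,-.1485]
for w in krows([([.56,-.04,.08],8),(geo(C,9,-.018,.05),9)]):print(w)
E
```

```text
tip [ 0.6197 -0.0035  0.0548] [-0.7 -0.5 -1.2] 17.0
0.008 208 [0.052 0.078 0.103]
0.044 84 [0.005 0.033 0.064]
0.056 110 [-0.003  0.03   0.065]
0.068 25 [-0.014 -0.009  0.003]
0.08 16 [-0.02  -0.015 -0.013]
[[-0.067, 0.0343, 0.0102], [-0.017, -0.0, -0.029]]
[[-0.1354, 0.1441, 0.0852], [-0.026, -0.0, -0.044]]
```

arm_command:
  plan:
    - [[-0.035, 0.01, -0.012], [0, 0, 0]]
    - [[-0.067, 0.034, 0.01], [-0.017, 0, -0.029]]
    - [[-0.067, 0.034, 0.01], [-0.017, 0, -0.029]]
    - [[-0.135, 0.144, 0.085], [-0.026, 0, -0.044]]
    - [[-0.135, 0.144, 0.085], [-0.026, 0, -0.044]]
    - [[-0.135, 0.144, 0.085], [-0.026, 0, -0.044]]
    - [[-0.135, 0.144, 0.085], [-0.026, 0, -0.044]]
    - [[-0.135, 0.144, 0.085], [-0.026, 0, -0.044]]
    - [[-0.135, 0.144, 0.085], [-0.026, 0, -0.044]]

```text
time_s: 17.95
eef_pos: [0.3546, -0.1751, 0.0765]
eef_rot: [2.986, 0.228, -0.809]
ft_force: [0.8, -0.1, -0.6]
finger_gap: 0.0147
```

```bash
python3 - <<'E'
from h import *
C=[.5266,-.1485];chk(C);print(now()[2]['joint_pos'].round(2))
for w in krows([(geo(C,9,-.018,.005),9),(geo(C,9,.009,.005),9)]):print(w)
E
```

```text
tip [ 0.4758 -0.1557  0.0502] [0.988 0.158 0.002] [ 0.8 -0.1 -0.6] 17.95
blob [648.8 120.1] [69.2 70.5] 78.7 0.0079
blob [628.7  -0.9] [71.1 70.1] 6.8 0.0082
blob [ 526.5 -150.6] [75.8 77.1] 9.0 0.0112
(array([653.4, 121.8]), array([69.1, 69.8]), 79.3)
(array([633.9,   0.9]), array([67.5, 69. ]), 5.7)
(array([ 526.4, -148.6]), array([69.5, 68.8]), 8.9)
(array([  59.9, -615.1]), array([237.8, 239.4]), 5.7)
[ 0.21  0.64 -0.05  1.93  0.21  1.08 -1.4 ]
[[0.021, 0.0009, 0.0398], [0.0, -0.002, 0.002]]
[[0.0443, 0.0008, 0.0261], [0.0, -0.002, 0.002]]
```

A and B are both down, and C is unmoved at (526.5,-148.6) mm, 8.9°. I insert under C.

arm_command:
  plan:
    - [[0.021, 0.0009, 0.0398], [0, 0, 0]]
    - [[0.021, 0.0009, 0.0398], [0, 0, 0]]
    - [[0.021, 0.0009, 0.0398], [0, 0, 0]]
    - [[0.021, 0.0009, 0.0398], [0, 0, 0]]
    - [[0.029, 0.0008, 0.0351], [0, 0, 0]]
    - [[0.036, 0.0008, 0.031], [0, 0, 0]]
    - [[0.042, 0.0008, 0.0275], [0, 0, 0]]
    - [[0.045, 0.0008, 0.0257], [0, 0, 0]]
    - [[0.045, 0.0008, 0.0257], [0, 0, 0]]
    - [[0.045, 0.0008, 0.0257], [0, 0, 0]]

```text
time_s: 19.0
eef_pos: [0.379, -0.1728, 0.0315]
eef_rot: [2.985, 0.227, -0.812]
ft_force: [-0.5, -0.6, -0.4]
finger_gap: 0.0149
```

```bash
python3 - <<'E'
from h import *
C=[.5265,-.1486]
k,K,p,r,s=kpose();print('tip',k+K.apply([.117,0,0]),geo(C,9,.009,.005),s['ft_force'],s['time_s'])
for th in [5,10,15,20,25,31,36,41,46,51,56,61,66,71,76,81,86]: print(krows([(arc(C,9,th),9)])[0][0],end=' ')
E
```

```text
tip [ 0.50028712 -0.1535381   0.00503054] [np.float64(0.5008201031445264), np.float64(-0.152667296091046), 0.005] [-0.53345945 -0.62270599 -0.44916278] 19.0
[-0.0021, -0.0008, -0.0062] [-0.0035, -0.0008, -0.0105] [-0.0044, -0.0008, -0.0149] [-0.005, -0.0008, -0.0193] [-0.0052, -0.0009, -0.0238] [-0.0049, -0.0009, -0.0291] [-0.0047, -0.0009, -0.0344] [-0.004, -0.0009, -0.0397] [-0.0029, -0.0009, -0.0449] [-0.0013, -0.0009, -0.05] [0.0007, -0.001, -0.0549] [0.0031, -0.001, -0.0597] [0.0059, -0.001, -0.0642] [0.0091, -0.001, -0.0684] [0.0127, -0.0011, -0.0724] [0.0166, -0.0011, -0.076] [0.0208, -0.0011, -0.0792]
```

arm_command:
  plan:
    - [[-0.0021, -0.0008, -0.0062], [0, 0, 0]]
    - [[-0.0035, -0.0008, -0.0105], [0, 0, 0]]
    - [[-0.0044, -0.0008, -0.0149], [0, 0, 0]]
    - [[-0.005, -0.0008, -0.0193], [0, 0, 0]]
    - [[-0.0052, -0.0009, -0.0238], [0, 0, 0]]
    - [[-0.0049, -0.0009, -0.0291], [0, 0, 0]]
    - [[-0.0047, -0.0009, -0.0344], [0, 0, 0]]
    - [[-0.004, -0.0009, -0.0397], [0, 0, 0]]
    - [[-0.0029, -0.0009, -0.0449], [0, 0, 0]]
    - [[-0.0013, -0.0009, -0.05], [0, 0, 0]]
    - [[0.0007, -0.001, -0.0549], [0, 0, 0]]
    - [[0.0031, -0.001, -0.0597], [0, 0, 0]]
    - [[0.0059, -0.001, -0.0642], [0, 0, 0]]
    - [[0.0091, -0.001, -0.0684], [0, 0, 0]]
    - [[0.0127, -0.0011, -0.0724], [0, 0, 0]]
    - [[0.0166, -0.0011, -0.076], [0, 0, 0]]
    - [[0.0208, -0.0011, -0.0792], [0, 0, 0]]

```text
time_s: 20.7
eef_pos: [0.437, -0.1628, 0.0893]
eef_rot: [2.985, 0.227, -0.811]
ft_force: [0.3, -0.3, -0.9]
finger_gap: 0.0149
```

```bash
python3 - <<'E'
from h import *
C=[.5265,-.1486];prof(C,9)
for th in [91,94,97,100,104,108,112,116,120,124]: print(krows([(arc(C,9,th),9)])[0][0],end=' ')
E
```

```text
tip [ 0.5582 -0.1435  0.0629] [ 0.3 -0.3 -0.9] 20.7
0.008 58 [0.036 0.039 0.042]
0.02 58 [0.033 0.038 0.041]
0.032 63 [0.033 0.037 0.04 ]
0.044 61 [0.032 0.036 0.04 ]
0.056 166 [-0.026  0.012  0.037]
0.068 40 [-0.015  0.034  0.039]
[0.0031, 0.0001, -0.0022] [0.0057, 0.0001, -0.0038] [0.0085, 0.0001, -0.0053] [0.0113, 0.0, -0.0067] [0.0152, 0.0, -0.0083] [0.0192, 0.0, -0.0096] [0.0233, -0.0, -0.0106] [0.0274, -0.0, -0.0114] [0.0316, -0.0001, -0.0118] [0.0358, -0.0001, -0.012]
```

arm_command:
  plan:
    - [[0.003, 0, -0.0022], [0, 0, 0]]
    - [[0.0057, 0, -0.0038], [0, 0, 0]]
    - [[0.0085, 0, -0.0053], [0, 0, 0]]
    - [[0.0113, 0, -0.0067], [0, 0, 0]]
    - [[0.0152, 0, -0.0083], [0, 0, 0]]
    - [[0.0192, 0, -0.0096], [0, 0, 0]]
    - [[0.0233, 0, -0.0106], [0, 0, 0]]
    - [[0.0274, 0, -0.0114], [0, 0, 0]]
    - [[0.0316, 0, -0.0118], [0, 0, 0]]
    - [[0.0358, 0, -0.012], [0, 0, 0]]
    - [[0.0358, 0, -0.012], [0, 0, 0]]
    - [[0.0358, 0, -0.012], [0, 0, 0]]

```text
time_s: 21.95
eef_pos: [0.4728, -0.1573, 0.0814]
eef_rot: [2.985, 0.227, -0.812]
ft_force: [0.1, -0.5, -1.1]
finger_gap: 0.0149
```

```bash
python3 - <<'E'
from h import *
C=[.5265,-.1486];prof(C,9);chk(C)
g=np.load('grip.npz');p,r,s=now();Rg=Ro.from_rotvec(g['r'])
up=g['p']+[0,0,.10]
for w in [([.46,-.05,.16],knife_rot(5,30)),([.48,.20,.16],knife_rot(0,30)),(up,Rg)]:print(rel(p,r,*w))
E
```

```text
tip [ 0.594  -0.138   0.0549] [ 0.1 -0.5 -1.1] 21.95
0.008 176 [0.051 0.079 0.103]
0.044 65 [0.005 0.039 0.063]
0.056 100 [-0.001  0.027  0.065]
0.068 26 [-0.016 -0.006 -0.002]
0.08 20 [-0.026 -0.014 -0.007]
tip [ 0.594  -0.1381  0.055 ] [0.988 0.157 0.   ] [-0.5 -0.4 -0.8] 22.0
blob [649.5 120.3] [71.7 71.9] 80.3 0.0083
blob [628.8  -1.4] [71.7 69.8] 5.6 0.0078
blob [ 603.2 -135.9] [71.1 71.4] 10.7 0.0084
(array([653.5, 122.3]), array([68.1, 69.8]), 79.3)
(array([6.337e+02, 3.000e-01]), array([67.6, 68.6]), 6.6)
([-0.0366, -0.1081, -0.0695], [0.0324, 0.0074, 0.0556])
([0.013, -0.3522, -0.0987], [0.0763, 0.0074, 0.131])
([0.0447, -0.5121, -0.0784], [0.1131, -0.0004, 0.1929])
```

View pics/last.png

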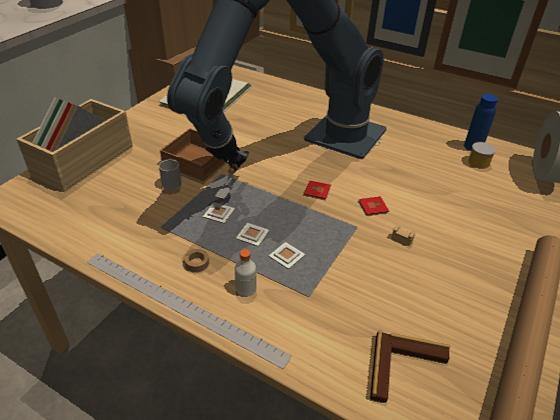

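Scene view: all three prints lie frame side up on the mat at (219,212), (253,233) and (287,254). Next I take the knife back above its rest.

arm_command:
  plan:
    - [[-0.015, -0.01, -0.045], [0, 0, 0]]
    - [[-0.037, -0.108, -0.07], [0.032, 0, 0.056]]
    - [[-0.037, -0.108, -0.07], [0.032, 0, 0.056]]
    - [[-0.037, -0.108, -0.07], [0.032, 0, 0.056]]
    - [[0.013, -0.352, -0.099], [0.076, 0, 0.131]]
    - [[0.013, -0.352, -0.099], [0.076, 0, 0.131]]
    - [[0.013, -0.352, -0.099], [0.076, 0, 0.131]]
    - [[0.013, -0.352, -0.099], [0.076, 0, 0.131]]
    - [[0.013, -0.352, -0.099], [0.076, 0, 0.131]]
    - [[0.013, -0.352, -0.099], [0.076, 0, 0.131]]
    - [[0.045, -0.512, -0.078], [0.113, 0, 0.193]]
    - [[0.045, -0.512, -0.078], [0.113, 0, 0.193]]
    - [[0.045, -0.512, -0.078], [0.113, 0, 0.193]]
    - [[0.045, -0.512, -0.078], [0.113, 0, 0.193]]
    - [[0.045, -0.512, -0.078], [0.113, 0, 0.193]]
    - [[0.045, -0.512, -0.078], [0.113, 0, 0.193]]
    - [[0.045, -0.512, -0.078], [0.113, 0, 0.193]]

```text
time_s: 23.75
eef_pos: [0.474, 0.3585, 0.1262]
eef_rot: [-3.013, 0.112, 0.817]
ft_force: [-0.6, 0.0, -0.7]
finger_gap: 0.015
```

```bash
python3 - <<'E'
from h import *
g=np.load('grip.npz');p,r,s=now();Rg=Ro.from_rotvec(g['r'])
k,K,p,r,s=kpose();print(p,k,K.apply([1,0,0]),K.apply([0,1,0]))
for z in [.03,.01,.002,.0]:print(rel(p,r,g['p']+[0,0,z],Rg))
ci,pic,d=shot('side');P=pts(ci,d);Q=(P-k)@K.as_matrix();mm=(Q[...,0]>.055)&(Q[...,0]<.112)&(abs(Q[...,1])<.03)&(abs(Q[...,2])<.02);X=Q[mm];print(np.polyfit(X[:,0],X[:,2],1),np.median(X,axis=0),X.max(0),X.min(0))
E
```

```text
[0.47395101 0.35854415 0.12615128] [0.47975445 0.35815522 0.09968672] [ 0.99766868 -0.06821988  0.00180547] [ 0.0682224   0.9976692  -0.00137177]
([0.034, -0.0021, 0.0608], [0.0002, -0.0018, -0.0024])
([0.0441, -0.0021, 0.0781], [0.0002, -0.0018, -0.0024])
([0.0482, -0.0022, 0.085], [0.0002, -0.0018, -0.0024])
([0.0492, -0.0022, 0.0867], [0.0002, -0.0018, -0.0024])
[0.00791716 0.00117241] [0.08388544 0.00257704 0.00187458] [0.11189706 0.01735811 0.00573796] [ 0.05527746 -0.01564562 -0.0011123 ]
```

arm_command:
  plan:
    - [[0.017, -0.0021, 0.031], [0, 0, -0.002]]
    - [[0.034, -0.0021, 0.061], [0, 0, -0.002]]
    - [[0.039, -0.0021, 0.07], [0, 0, -0.002]]
    - [[0.044, -0.0021, 0.078], [0, 0, -0.002]]
    - [[0.044, -0.0021, 0.078], [0, 0, -0.002]]
    - [[0.044, -0.0021, 0.078], [0, 0, -0.002]]

```text
time_s: 24.4
eef_pos: [0.4724, 0.363, 0.0376]
eef_rot: [-3.011, 0.106, 0.816]
ft_force: [-1.0, -0.5, -1.7]
finger_gap: 0.0152
```

```bash
python3 - <<'E'
from h import *
g=np.load('grip.npz');p,r,s=now();Rg=Ro.from_rotvec(g['r']);print(p-g['p'],s['ft_force'])
for z in [.005,.002,.001]:print(rel(p,r,g['p']+[0,0,z],Rg))
E
```

```text
[-0.00034864  0.00236084  0.01114923] [-1.00149291 -0.51103412 -1.73488909]
([0.0035, 0.0023, 0.005], [-0.001, -0.0022, 0.0022])
([0.0051, 0.0023, 0.0076], [-0.001, -0.0022, 0.0022])
([0.0056, 0.0023, 0.0085], [-0.001, -0.0022, 0.0022])
```

arm_command:
  plan:
    - [[0.0018, 0.0023, 0.0025], [0, 0, 0]]
    - [[0.0035, 0.0023, 0.005], [0, 0, 0]]
    - [[0.0051, 0.0023, 0.0076], [0, 0, 0]]
    - [[0.0057, 0.0023, 0.0087], [0, 0, 0]]
    - [[0.0057, 0.0023, 0.0087], [0, 0, 0]]
    - [[0.0057, 0.0023, 0.0087], [0, 0, 0]]

```text
time_s: 25.0
eef_pos: [0.4721, 0.3605, 0.0265]
eef_rot: [-3.012, 0.105, 0.818]
ft_force: [-0.1, -2.0, 5.2]
finger_gap: 0.0149
```

```bash
python3 - <<'E'
from h import *
g=np.load('grip.npz');p,r,s=now();print(p-g['p'],s['ft_force'],s['wrist_torque'])
E
```

```text
[-6.64908884e-04 -1.82782521e-04 -1.92573291e-05] [-0.08374603 -1.98053063  5.18487569] [-0.25488426 -0.05196938  0.1111882 ]
```

arm_command:
  plan:
    - [[0, 0, 0], [0, 0, 0]]
    - [[0, 0, 0], [0, 0, 0]]
    - [[0, 0, 0], [0, 0, 0]]
    - [[0, 0, 0], [0, 0, 0]]
    - [[0, 0, 0], [0, 0, 0]]
    - [[0, 0, 0], [0, 0, 0]]
    - [[0, 0, 0], [0, 0, 0]]
    - [[0, 0, 0], [0, 0, 0]]
    - [[0, 0, -0.01], [0, 0, 0]]
    - [[0, 0, -0.03], [0, 0, 0]]
    - [[0, 0, -0.06], [0, 0, 0]]
    - [[0, 0, -0.11], [0, 0, 0]]
    - [[0, 0, -0.11], [0, 0, 0]]
  hand: 100

```text
time_s: 26.3
eef_pos: [0.5331, 0.3567, 0.1266]
eef_rot: [-3.011, 0.108, 0.802]
ft_force: [1.1, 0.3, -0.0]
finger_gap: 0.0852
```

```bash
python3 - <<'E'
from h import *
p,r,s=now();print(s['joint_pos'].round(2),p,s['finger_gap'])
ci,pic,d=shot('wrist');P=pts(ci,d);z=P[...,2]
m=(d>.05)&(z>.042)&(z<.06)&(abs(P[...,0]-.46)<.1)&(abs(P[...,1]-.36)<.06)
X=P[m];q=cv2.minAreaRect((X[:,:2]*1000).astype(np.float32));print(len(X),np.median(X[:,2]),q)
ci,pic,d=shot('side');cv2.imwrite('pics/s6.png',cv2.resize(pic[200:340,180:360],None,fx=4,fy=4,interpolation=cv2.INTER_CUBIC))
E
```

```text
[-0.44  0.88 -0.14  1.18 -0.19  1.52 -2.14] [0.53305589 0.35671446 0.12656064] 0.08519724720735812
1958 0.046210160182989984 ((460.79986572265625, 360.5098571777344), (17.93821907043457, 104.98240661621094), 86.39179992675781)
```

View pics/s6.png

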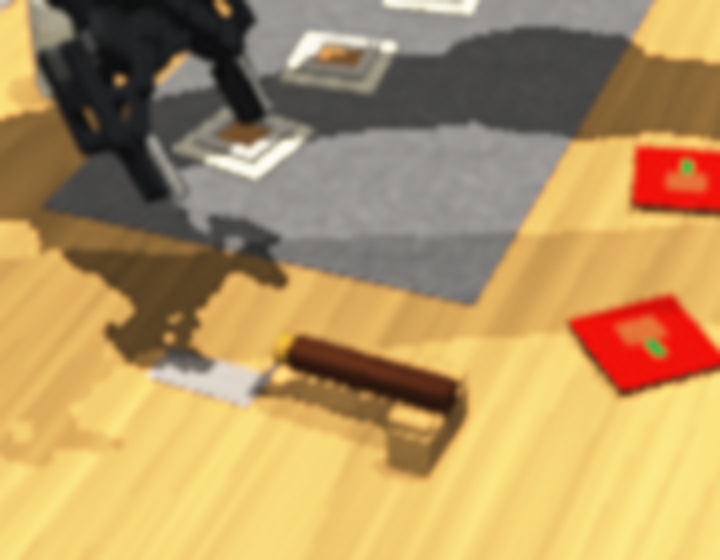

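Crop: the knife is back on the rest, handle at (460.8,360.5) mm as at the start. The cup needs a sideways or tilted grasp and a pour, so I fit the kinematics from logged poses to check reach.

```bash
cat > kin.py <<'E'
from h import *
from scipy.optimize import least_squares
import itertools
def fk(q,v,s):
    h,a1,L1,a2,L2,a3,L3,y0,y7=v;Y=lambda a:Ro.from_euler('y',a);Z=lambda a:Ro.from_euler('z',a)
    p=np.array([0,0,h]);R=Z(s[0]*q[0]+y0)*Y(q[1])*Z(s[1]*q[2])
    p=p+R.apply([a1,0,L1]);R=R*Y(q[3])*Z(s[2]*q[4]);p=p+R.apply([a2,0,L2]);R=R*Y(q[5]);p=p+R.apply([a3,0,0]);R=R*Z(s[3]*q[6]+y7);return p+R.apply([0,0,L3]),R
if __name__=='__main__':
    p,r,st=now()
    D=[([1.23722113,.57653418,.02482374,1.43791079,-.01502349,1.1290163,-.05649548],[.16675,-.65357,.21094],Ro.from_rotvec([-3.11546517,-.391190636,.0004165]).as_matrix()),
    ([.07,.22,-.13,1.91,.03,1.01,-1.54],[.4596,-.03222,.24973],Ro.from_rotvec([3.137,.16,0]).as_matrix()),
    ([0,.71,-.11,1.89,.08,1.15,-1.63],[.37173,-.02944,.06274],Ro.from_rotvec([2.967,.153,-.921]).as_matrix()),
    ([-.46,.8,-.17,1.35,-.2,1.41,-2.17],[.47303,.363,.12938],Ro.from_rotvec([-3.011,.105,.807]).as_matrix()),
    ([.21,.64,-.05,1.93,.21,1.08,-1.4],[.3546,-.1751,.0765],Ro.from_rotvec([2.986,.228,-.809]).as_matrix()),
    (st['joint_pos'],p,r.as_matrix())]
    best=None
    for s in itertools.product([1,-1],repeat=4):
      for y in (0,1.57,3.14,-1.57):
        def f(v):
            e=[]
            for q,pp,R in D:
                a,b=fk(q,v,s);e+=list((a-pp)*5)+list((b.as_matrix()-R).ravel())
            return e
        o=least_squares(f,[.3,0,.35,0,.35,0,.25,0,y],max_nfev=60)
        if best is None or o.cost<best[0]:best=(o.cost,s,o.x,o.fun)
    print(best[0],best[1],best[2].round(4),np.abs(best[3]).max());np.savez('kin.npz',s=best[1],v=best[2])
E
python3 kin.py
```

```text
0.014379593123804546 (-1, -1, -1, -1) [ 0.2232 -0.0252  0.6518 -0.0583  0.346  -0.0116  0.4816 -0.0818 -4.7855] 0.05607473679908492
```

```bash
python3 - <<'E'
from h import *
p,r,s=now()
for w in [([.56,.25,.28],knife_rot(10,10)),([.58,.0,.32],knife_rot(30,0)),([.50,-.30,.32],knife_rot(59,0))]:print(rel(p,r,*w))
E
```

```text
([-0.0462, 0.1037, -0.1561], [-0.0869, 0.3513, -0.2311])
([-0.034, 0.3515, -0.2101], [-0.1589, 0.5115, -0.5801])
([-0.0849, 0.6565, -0.1811], [-0.2921, 0.4718, -1.0735])
```

arm_command:
  plan:
    - [[-0.046, 0.104, -0.156], [-0.087, 0.351, -0.231]]
    - [[-0.046, 0.104, -0.156], [-0.087, 0.351, -0.231]]
    - [[-0.046, 0.104, -0.156], [-0.087, 0.351, -0.231]]
    - [[-0.046, 0.104, -0.156], [-0.087, 0.351, -0.231]]
    - [[-0.034, 0.352, -0.21], [-0.159, 0.512, -0.58]]
    - [[-0.034, 0.352, -0.21], [-0.159, 0.512, -0.58]]
    - [[-0.034, 0.352, -0.21], [-0.159, 0.512, -0.58]]
    - [[-0.034, 0.352, -0.21], [-0.159, 0.512, -0.58]]
    - [[-0.034, 0.352, -0.21], [-0.159, 0.512, -0.58]]
    - [[-0.085, 0.656, -0.181], [-0.292, 0.472, -1.074]]
    - [[-0.085, 0.656, -0.181], [-0.292, 0.472, -1.074]]
    - [[-0.085, 0.656, -0.181], [-0.292, 0.472, -1.074]]
    - [[-0.085, 0.656, -0.181], [-0.292, 0.472, -1.074]]
    - [[-0.085, 0.656, -0.181], [-0.292, 0.472, -1.074]]
    - [[-0.085, 0.656, -0.181], [-0.292, 0.472, -1.074]]
    - [[-0.085, 0.656, -0.181], [-0.292, 0.472, -1.074]]
    - [[-0.085, 0.656, -0.181], [-0.292, 0.472, -1.074]]
    - [[-0.085, 0.656, -0.181], [-0.292, 0.472, -1.074]]

```text
time_s: 28.2
eef_pos: [0.4993, -0.2985, 0.3186]
eef_rot: [-2.731, -1.548, 0.005]
ft_force: [0.9, 0.7, -0.0]
finger_gap: 0.0853
```

```bash
python3 - <<'E'
from h import *
p,r,s=now();print(s['time_s'],p,s['joint_pos'].tolist(),s['eef_rot'].tolist())
for t in(60,-70):print(rel(p,r,p,knife_rot(59,t)))
E
```

```text
28.2 [ 0.49933242 -0.29852687  0.31861011] [0.55949563204498, 0.36406794971254774, -0.15195394246367175, 1.5080806396845883, 0.05743094586657102, 1.2776866584846336, -0.13916195290365538] [-2.7310451496040242, -1.5475890992884196, 0.005011364685230908]
([0.0, 0.0, 0.0], [-0.0027, -1.0457, 0.0032])
([0.0, 0.0, 0.0], [-0.0041, 1.2233, -0.0011])
```

arm_command:
  plan:
    - [[0, 0, 0], [0, 1.22, 0]]
    - [[0, 0, 0], [0, 1.22, 0]]
    - [[0, 0, 0], [0, 1.22, 0]]
    - [[0, 0, 0], [0, 1.22, 0]]
    - [[0, 0, 0], [0, 1.22, 0]]
    - [[0, 0, 0], [0, 1.22, 0]]
    - [[0, 0, 0], [0, 1.22, 0]]
    - [[0, 0, 0], [0, 1.22, 0]]
    - [[0, 0, 0], [0, 1.22, 0]]
    - [[0, 0, 0], [0, 1.22, 0]]
    - [[0, 0, 0], [0, 1.22, 0]]

```text
time_s: 29.3
eef_pos: [0.5009, -0.2976, 0.3211]
eef_rot: [-1.911, -1.088, -1.329]
ft_force: [0.0, -0.1, 1.1]
finger_gap: 0.0857
```

```bash
python3 - <<'E'
from h import *
p,r,s=now();print(s['time_s'],p,s['joint_pos'].tolist(),s['eef_rot'].tolist(),r.apply([0,0,1]))
E
```

```text
29.3 [ 0.50091513 -0.29758488  0.32109513] [1.2510635454458712, 0.7403636628259321, -0.4115629947962203, 1.556791588933187, -0.8306714782715694, 1.4970909910595278, 0.6728579361601309] [-1.9113384359120742, -1.0878012600196583, -1.3292514992321627] [ 0.4791712   0.8056509  -0.34831249]
```

arm_command:
  plan:
    - [[0, 0, 0], [0, -1.22, 0]]
    - [[0, 0, 0], [0, -1.22, 0]]
    - [[0, 0, 0], [0, -1.22, 0]]
    - [[0, 0, 0], [0, -1.22, 0]]
    - [[0, 0, 0], [0, -1.22, 0]]
    - [[0, 0, 0], [0, -1.22, 0]]
    - [[0, 0, 0], [0, -1.22, 0]]
    - [[0, 0, 0], [0, -1.22, 0]]
    - [[0, 0, 0], [0, -1.22, 0]]
    - [[0, 0, 0], [0, -2, 0]]
    - [[0, 0, 0], [0, -2, 0]]
    - [[0, 0, 0], [0, -2, 0]]
    - [[0, 0, 0], [0, -2, 0]]
    - [[0, 0, 0], [0, -2, 0]]
    - [[0, 0, 0], [0, -2, 0]]

```text
time_s: 30.8
eef_pos: [0.5024, -0.2942, 0.3185]
eef_rot: [2.255, 1.294, -0.933]
ft_force: [-0.1, 1.4, -1.7]
finger_gap: 0.0854
```

```bash
python3 - <<'E'
from h import *
p,r,s=now();print(s['time_s'],p,s['joint_pos'].tolist(),s['eef_rot'].tolist(),r.apply([0,0,1]))
E
```

```text
30.8 [ 0.50236142 -0.29419613  0.31849014] [0.03080054056250518, 0.527934324996051, -0.00897436902625225, 1.5376166017526391, 0.6674763194575453, 1.5388322684107707, -0.6915851304040408] [2.2551297959026866, 1.294192348005444, -0.9333553018297862] [-0.35867766 -0.60738681 -0.7088241 ]
```

```bash
python3 - <<'E'
from h import *
p,r,s=now();R=knife_rot(68,-30);c=np.array([.5655,-.345,.045]);t=c+R.apply([0,0,.011])
print('grasp tcp',t)
for b in (.14,.11):print(rel(p,r,t-R.apply([0,0,b])+[0,0,.03*(b>.12)],R))
E
```

```text
grasp tcp [ 0.56756034 -0.33990049  0.03547372]
([0.0391, 0.09, 0.1466], [-0.0238, 1.3039, -0.1553])
([0.0891, 0.088, 0.1758], [-0.0238, 1.3039, -0.1553])
```

arm_command:
  plan:
    - [[0.039, 0.09, 0.1], [0, 0.6, 0]]
    - [[0.039, 0.09, 0.1], [0, 0.6, 0]]
    - [[0.039, 0.09, 0.1], [0, 0.6, 0]]
    - [[0.039, 0.09, 0.1], [0, 0.6, 0]]
    - [[0.039, 0.09, 0.147], [-0.024, 1.304, -0.155]]
    - [[0.039, 0.09, 0.147], [-0.024, 1.304, -0.155]]
    - [[0.039, 0.09, 0.147], [-0.024, 1.304, -0.155]]
    - [[0.039, 0.09, 0.147], [-0.024, 1.304, -0.155]]
    - [[0.039, 0.09, 0.147], [-0.024, 1.304, -0.155]]
    - [[0.039, 0.09, 0.147], [-0.024, 1.304, -0.155]]
    - [[0.039, 0.09, 0.147], [-0.024, 1.304, -0.155]]
    - [[0.089, 0.088, 0.176], [-0.024, 1.304, -0.155]]
    - [[0.089, 0.088, 0.176], [-0.024, 1.304, -0.155]]
  hand: 93

```text
time_s: 32.1
eef_pos: [0.5436, -0.3929, 0.1302]
eef_rot: [-2.312, -1.549, -0.62]
ft_force: [-1.2, 1.4, -0.1]
finger_gap: 0.0795
```

```bash
python3 - <<'E'
from h import *
p,r,s=now();R=knife_rot(68,-30);c=np.array([.5655,-.345,.045]);t=c+R.apply([0,0,.011])
print(s['time_s'],s['finger_gap'],p,r.apply([0,0,1]))
ci,pic,d=shot('wrist','w7.png');P=pts(ci,d);q=P[...,:2]-[.5655,-.345]
m=(d>.05)&(np.hypot(q[...,0],q[...,1])<.05)&(P[...,2]>.066)&(P[...,2]<.08);X=P[m]
if len(X)>10:print(len(X),cv2.minEnclosingCircle((X[:,:2]*1000).astype(np.float32)),np.median(X[:,2]))
for b in (.05,.02,0):print(rel(p,r,t-R.apply([0,0,b]),R))
E
```

```text
32.1 0.07952054088960468 [ 0.54357049 -0.39287258  0.13016228] [ 0.18979206  0.46358416 -0.86548755]
1707 ((564.3942260742188, -347.3949890136719), 31.050098419189453) 0.07504763883512378
([0.0029, 0.0022, 0.0611], [0.0023, -0.0011, -0.0053])
([0.0029, 0.0022, 0.0911], [0.0023, -0.0011, -0.0053])
([0.0029, 0.0021, 0.1111], [0.0023, -0.0011, -0.0053])
```

View pics/w7.png

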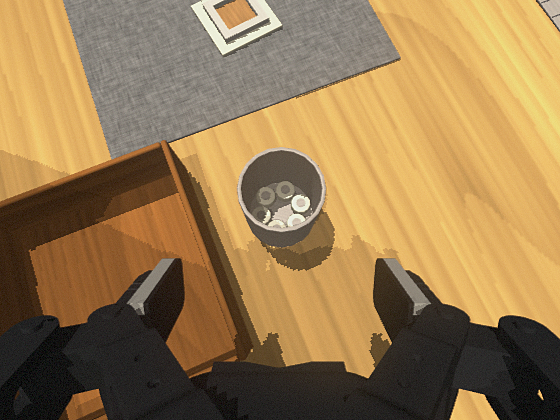

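Wrist view: the cup rim is at (282,197) px, i.e. (564.4,-347.4) mm, with about six buttons inside. The left finger has room beside the tray, so I descend and grip.

arm_command:
  plan:
    - [[0.001, 0.0024, 0.04], [0, 0, 0]]
    - [[0.001, 0.0024, 0.06], [0, 0, 0]]
    - [[0.001, 0.0024, 0.08], [0, 0, 0]]
    - [[0.001, 0.0024, 0.1], [0, 0, 0]]
    - [[0.001, 0.0024, 0.11], [0, 0, 0]]
    - [[0.001, 0.0024, 0.11], [0, 0, 0]]
    - [[0.001, 0.0024, 0.11], [0, 0, 0]]

```text
time_s: 32.85
eef_pos: [0.5682, -0.3467, 0.0386]
eef_rot: [-2.318, -1.549, -0.624]
ft_force: [-0.5, -0.4, 0.5]
finger_gap: 0.0794
```

```bash
python3 - <<'E'
from h import *
p,r,s=now();R=knife_rot(68,-30);t=np.array([.565,-.347,.045])+R.apply([0,0,.011]);print(p-t,s['ft_force'],rel(p,r,t,R))
E
```

```text
[ 0.00111396 -0.00478757  0.00312581] [-0.46246602 -0.36059477  0.4551314 ] ([0.0019, -0.0029, 0.0047], [0.008, 0.0003, -0.0067])
```

Small correction, then close at 70 N.

arm_command:
  plan:
    - [[0.0019, -0.0029, 0.0047], [0, 0, 0]]
    - [[0.0019, -0.0029, 0.0047], [0, 0, 0]]

```text
time_s: 33.05
eef_pos: [0.5662, -0.341, 0.0345]
eef_rot: [-2.317, -1.547, -0.623]
ft_force: [0.4, -0.0, 0.4]
finger_gap: 0.0795
```

arm_command:
  plan:
    - [[0, 0, 0], [0, 0, 0]]
    - [[0, 0, 0], [0, 0, 0]]
    - [[0, 0, 0], [0, 0, 0]]
    - [[0, 0, 0], [0, 0, 0]]
    - [[0, 0, 0], [0, 0, 0]]
    - [[0, 0, 0], [0, 0, 0]]
    - [[0, 0, 0], [0, 0, 0]]
    - [[0, 0, 0], [0, 0, 0]]
  hand: 0
  grip_force: 60

```text
time_s: 33.85
eef_pos: [0.5665, -0.3418, 0.0351]
eef_rot: [-2.318, -1.547, -0.624]
ft_force: [-2.5, -1.4, 7.4]
finger_gap: 0.0589
```

```bash
python3 - <<'E'
from h import *
p,r,s=now();print(p,s['ft_force'],s['finger_gap'],s['time_s'],s['eef_rot'])
np.savez('cup.npz',p=p,r=r.as_rotvec())
R=knife_rot(68,-30)
for w in [(p+[0,0,.03],r),(p+[-.01,0,.16],r),([.47,-.40,.24],knife_rot(68,0)),([.42,-.42,.24],knife_rot(68,30))]:print(rel(p,r,*w))
E
```

```text
[ 0.56654889 -0.34178311  0.03505493] [-2.48717904 -1.42095803  7.449048  ] 0.05886993781942962 33.85 [-2.31752037 -1.5468554  -0.62403478]
([0.015, 0.0001, -0.026], [0.0, 0.0, 0.0])
([0.0768, -0.0088, -0.1405], [0.0, 0.0, 0.0])
([0.024, -0.0662, -0.2231], [0.0055, -0.5242, -0.0095])
([-0.0085, -0.1047, -0.242], [0.003, -1.0478, -0.011])
```

arm_command:
  plan:
    - [[0.015, 0, -0.026], [0, 0, 0]]
    - [[0.03, 0, -0.052], [0, 0, 0]]
    - [[0.055, -0.004, -0.096], [0, 0, 0]]
    - [[0.077, -0.009, -0.14], [0, 0, 0]]
    - [[0.077, -0.009, -0.14], [0, 0, 0]]
    - [[0.024, -0.066, -0.223], [0, -0.524, 0]]
    - [[0.024, -0.066, -0.223], [0, -0.524, 0]]
    - [[0.024, -0.066, -0.223], [0, -0.524, 0]]
    - [[0.024, -0.066, -0.223], [0, -0.524, 0]]
    - [[0.024, -0.066, -0.223], [0, -0.524, 0]]
    - [[-0.0085, -0.105, -0.242], [0, -1.048, 0]]
    - [[-0.0085, -0.105, -0.242], [0, -1.048, 0]]
    - [[-0.0085, -0.105, -0.242], [0, -1.048, 0]]
    - [[-0.0085, -0.105, -0.242], [0, -1.048, 0]]
    - [[-0.0085, -0.105, -0.242], [0, -1.048, 0]]
    - [[-0.0085, -0.105, -0.242], [0, -1.048, 0]]

```text
time_s: 35.45
eef_pos: [0.4191, -0.4197, 0.2381]
eef_rot: [2.319, 1.547, -0.619]
ft_force: [0.2, -0.5, -2.5]
finger_gap: 0.0588
```

```bash
cat >> h.py <<'E'
def cupT():
    g=np.load('cup.npz');Rg=Ro.from_rotvec(g['r']);return Rg.inv().apply(np.array([.565,-.3465,0])-g['p']),Rg.inv()
def cupstate(p,r):
    o,C=cupT();R=r*C;ax=R.apply([0,0,1]);m=p+r.apply(o)+.075*ax
    low=-np.array([0,0,1])+ax*ax[2];low/=np.linalg.norm(low);return p+r.apply(o),ax,m+low*.031
E
python3 - <<'E'
from h import *
p,r,s=now();print(s['time_s'],s['finger_gap'],p,s['joint_pos'].round(2),s['ft_force']);print(cupstate(p,r))
for tau,z in((50,.2),(65,.17),(82,.15),(88,.15)):
    R=knife_rot(68,tau);b,ax,lip=cupstate(np.zeros(3),R)
    P=np.array([.41,-.375,0])-[lip[0],lip[1],0]; P[2]=z   # lip over given tray point
    print(tau,P,'lip z',lip[2]+z,'ang',np.degrees(np.arccos(ax[2])),rel(p,r,P,R))
E
```

```text
35.45 0.05878389200677426 [ 0.41912624 -0.41968789  0.23807021] [ 0.46  0.41 -0.12  1.8   0.67  1.06 -0.42] [ 0.19822472 -0.52683798 -2.51149511]
(array([ 0.40675793, -0.45007638,  0.22476377]), array([0.33574264, 0.79722278, 0.50170979]), array([ 0.43797515, -0.37595092,  0.23557589]))
50 [ 0.39310023 -0.41546537  0.2       ] lip z 0.18125631638943607 ang 80.03339275759271 ([0.0137, -0.0256, 0.0361], [-0.0077, -0.3516, -0.0078])
65 [ 0.39549858 -0.40959074  0.17      ] lip z 0.14054587245394262 ang 95.03333279477953 ([0.0341, -0.0256, 0.0589], [-0.0087, -0.6134, -0.0068])
82 [ 0.39936402 -0.40009724  0.15      ] lip z 0.1108676699724864 ang 112.03326082448534 ([0.0529, -0.0257, 0.0712], [-0.0098, -0.9101, -0.0055])
88 [ 0.40096259 -0.39617043  0.15      ] lip z 0.10823321344945987 ang 118.03323178601505 ([0.0566, -0.0257, 0.0691], [-0.0102, -1.0148, -0.0051])
```

arm_command:
  plan:
    - [[0.008, -0.015, 0.02], [0, -0.18, 0]]
    - [[0.014, -0.0256, 0.036], [0, -0.35, 0]]
    - [[0.014, -0.0256, 0.036], [0, -0.35, 0]]
    - [[0.024, -0.0256, 0.048], [0, -0.48, 0]]
    - [[0.036, -0.0256, 0.062], [0, -0.613, 0]]
    - [[0.036, -0.0256, 0.062], [0, -0.613, 0]]
    - [[0.044, -0.0256, 0.07], [0, -0.71, 0]]
    - [[0.052, -0.0257, 0.076], [0, -0.81, 0]]
    - [[0.058, -0.0257, 0.08], [0, -0.91, 0]]
    - [[0.058, -0.0257, 0.08], [0, -0.91, 0]]
    - [[0.058, -0.0257, 0.08], [0, -0.91, 0]]
    - [[0.058, -0.0257, 0.08], [0, -0.91, 0]]
    - [[0.058, -0.0257, 0.08], [0, -0.91, 0]]

```text
time_s: 36.75
eef_pos: [0.3995, -0.4013, 0.1431]
eef_rot: [1.619, 1.071, -1.401]
ft_force: [0.7, 0.1, -1.1]
finger_gap: 0.0586
```

```bash
python3 - <<'E'
from h import *
p,r,s=now();print(s['time_s'],s['finger_gap'],p,s['joint_pos'].round(2),s['ft_force']);print(cupstate(p,r))
ci,a,d=shot('scene');ci2,b,d=shot('side')
cv2.imwrite('pics/s8.png',np.hstack([cv2.resize(a[100:220,110:250],(400,343),interpolation=cv2.INTER_CUBIC),cv2.resize(b[110:230,270:410],(400,343),interpolation=cv2.INTER_CUBIC)]))
E
```

```text
36.75 0.058638313371584885 [ 0.39951347 -0.40129395  0.14305061] [-0.07  1.01  0.12  2.01  1.14  1.38 -1.42] [ 0.73265324  0.13887688 -1.0741579 ]
(array([ 0.38783279, -0.42962816,  0.16077715]), array([ 0.36301864,  0.85312666, -0.37468969]), array([ 0.41051127, -0.37633167,  0.10393377]))
```

View pics/s8.png

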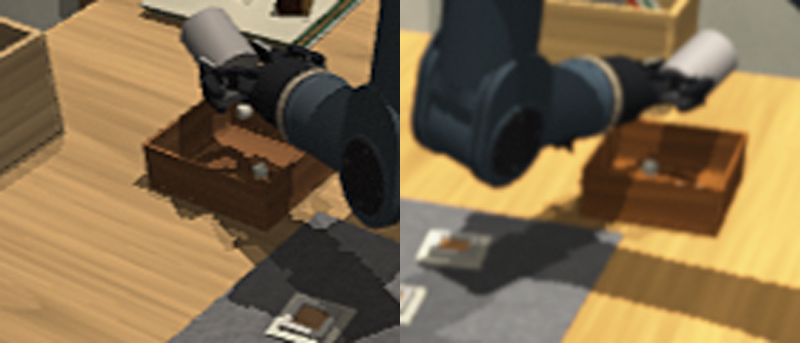

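Crops: the cup is inverted over the tray, one button is in it and another is falling. The light patch at the mat corner (320,218) must be checked. I hold and tilt a little more.

arm_command:
  plan:
    - [[0, 0, 0], [0, -0.08, 0]]
    - [[0, 0, 0], [0, -0.15, 0]]
    - [[0, 0, 0], [0, -0.15, 0]]
    - [[0, 0, 0], [0, -0.05, 0]]
    - [[0, 0, 0], [0, -0.15, 0]]
    - [[0, 0, 0], [0, -0.05, 0]]
    - [[0, 0, 0], [0, -0.15, 0]]
    - [[0, 0, 0], [0, -0.15, 0]]
    - [[0, 0, 0], [0, -0.15, 0]]
    - [[0, 0, 0], [0, -0.15, 0]]
    - [[0, 0, 0], [0, -0.15, 0]]

```text
time_s: 37.95
eef_pos: [0.4001, -0.4003, 0.1416]
eef_rot: [1.485, 0.987, -1.498]
ft_force: [-0.5, -0.2, -1.1]
finger_gap: 0.0591
```

```bash
python3 - <<'E'
from h import *
p,r,s=now();print(s['time_s'],s['finger_gap'],p,s['joint_pos'].round(2),s['ft_force'],cupstate(p,r)[1])
ci,a,d=shot('scene');P=pts(ci,d);v,u=120,190
# patch in s8 at (320,218) -> scene px
uu=int(110+320*140/400);vv=int(100+218*120/343);print(P[vv-2:vv+3,uu-2:uu+3].reshape(-1,3).round(3)[::4])
ci2,b,d2=shot('side')
cv2.imwrite('pics/s9.png',np.hstack([cv2.resize(a[100:220,110:250],(400,343),interpolation=cv2.INTER_CUBIC),cv2.resize(b[110:230,270:410],(400,343),interpolation=cv2.INTER_CUBIC)]))
back=[([.43,-.42,.24],knife_rot(68,30)),([.50,-.40,.24],knife_rot(68,0)),([.57,-.345,.20],knife_rot(68,-30))]
for w in back:print(rel(p,r,*w))
E
```

```text
37.95 0.059067378303697134 [ 0.40014353 -0.4002648   0.1416138 ] [-0.1   1.13  0.16  1.98  1.14  1.46 -1.48] [-0.52376923 -0.16087391 -1.14297455] [ 0.33460746  0.79245347 -0.50995623]
[[ 0.442 -0.247  0.   ]
 [ 0.432 -0.239 -0.003]
 [ 0.44  -0.237 -0.001]
 [ 0.449 -0.234  0.002]
 [ 0.46  -0.23   0.006]
 [ 0.462 -0.233  0.003]
 [ 0.457 -0.22   0.005]]
([-0.0982, 0.0355, 0.0078], [-0.0074, 1.0582, -0.0085])
([-0.0985, 0.0924, -0.0375], [-0.0053, 1.5818, -0.0108])
([-0.0592, 0.1358, -0.1156], [-0.0025, 2.1054, -0.0128])
```

View pics/s9.png

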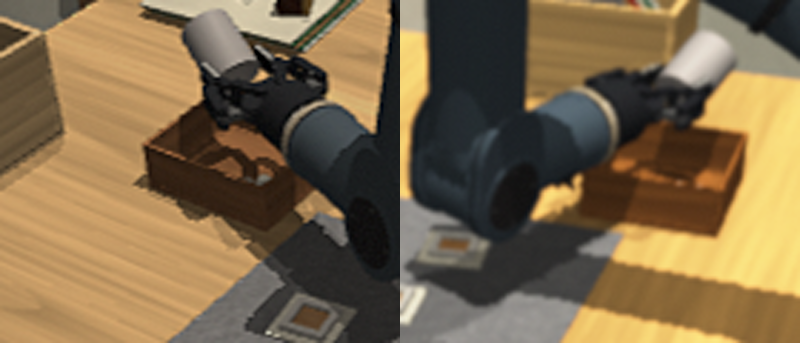

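Crops: the patch was just lit mat. No button is outside the tray, and one is visible inside by its near wall. I take the cup back to its spot.

arm_command:
  plan:
    - [[-0.05, 0.018, 0.004], [0, 0.3, 0]]
    - [[-0.098, 0.035, 0.008], [0, 0.6, 0]]
    - [[-0.098, 0.035, 0.008], [0, 1.058, 0]]
    - [[-0.098, 0.035, 0.008], [0, 1.058, 0]]
    - [[-0.098, 0.035, 0.008], [0, 1.058, 0]]
    - [[-0.098, 0.035, 0.008], [0, 1.058, 0]]
    - [[-0.098, 0.035, 0.008], [0, 1.058, 0]]
    - [[-0.098, 0.092, -0.037], [0, 1.582, -0.01]]
    - [[-0.098, 0.092, -0.037], [0, 1.582, -0.01]]
    - [[-0.098, 0.092, -0.037], [0, 1.582, -0.01]]
    - [[-0.098, 0.092, -0.037], [0, 1.582, -0.01]]
    - [[-0.059, 0.136, -0.116], [0, 2.105, -0.013]]
    - [[-0.059, 0.136, -0.116], [0, 2.105, -0.013]]
    - [[-0.059, 0.136, -0.116], [0, 2.105, -0.013]]
    - [[-0.059, 0.136, -0.116], [0, 2.105, -0.013]]
    - [[-0.059, 0.136, -0.116], [0, 2.105, -0.013]]

```text
time_s: 39.65
eef_pos: [0.5669, -0.3484, 0.1955]
eef_rot: [-2.312, -1.545, -0.61]
ft_force: [-1.0, -0.6, -1.9]
finger_gap: 0.0587
```

```bash
python3 - <<'E'
from h import *
p,r,s=now();g=np.load('cup.npz');R=Ro.from_rotvec(g['r']);print(s['time_s'],p,s['finger_gap'],cupstate(p,r))
for z in (.08,.02):print(rel(p,r,g['p']+[.004,0,z],R))
ci,pic,d=shot('wrist','w10.png')
ci,a,d=shot('scene');cv2.imwrite('pics/s10.png',np.hstack([cv2.resize(a[110:220,130:290],(480,330),interpolation=cv2.INTER_CUBIC),cv2.resize(pic,(320,330))]))
E
```

```text
39.65 [ 0.56694933 -0.3483583   0.19547488] 0.05870612066165846 (array([ 0.56501515, -0.35301637,  0.16043123]), array([ 0.01149715, -0.00184276,  0.99993221]), array([ 0.59648468, -0.35806029,  0.23506519]))
([-0.0336, 0.0015, 0.0734], [-0.0117, 0.0027, -0.0024])
([-0.0635, 0.002, 0.1255], [-0.0117, 0.0027, -0.0024])
```

View pics/s10.png

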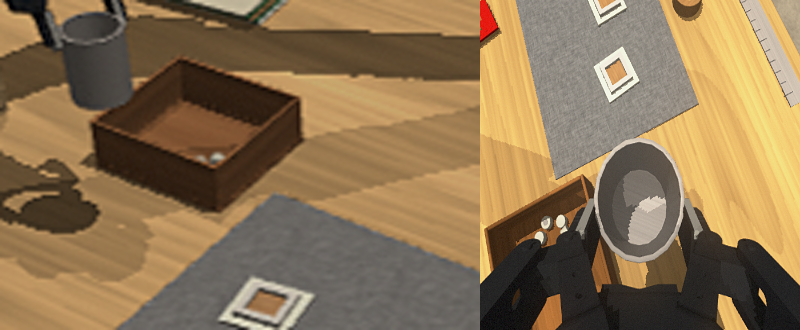

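The wrist view shows the empty cup and buttons in the tray near (550,228). I lower the cup.

arm_command:
  plan:
    - [[-0.017, 0.001, 0.037], [-0.012, 0, 0]]
    - [[-0.034, 0.0015, 0.073], [-0.012, 0, 0]]
    - [[-0.048, 0.002, 0.1], [-0.012, 0, 0]]
    - [[-0.0635, 0.002, 0.1255], [-0.012, 0, 0]]
    - [[-0.0635, 0.002, 0.1255], [-0.012, 0, 0]]
    - [[-0.0635, 0.002, 0.1255], [-0.012, 0, 0]]

```text
time_s: 40.35
eef_pos: [0.5756, -0.3368, 0.0597]
eef_rot: [-2.316, -1.558, -0.623]
ft_force: [1.0, -0.9, -0.8]
finger_gap: 0.0585
```

```bash
python3 - <<'E'
from h import *
p,r,s=now();g=np.load('cup.npz');R=Ro.from_rotvec(g['r']);print(s['time_s'],p,s['ft_force'],cupstate(p,r)[:2])
for z in (.01,.004,.0005):print(rel(p,r,g['p']+[.004,0,z],R))
E
```

```text
40.35 [ 0.57563149 -0.33679035  0.05968181] [ 1.02536446 -0.86895949 -0.77437296] (array([ 0.57422976, -0.34169652,  0.02464667]), array([-0.00335394,  0.00512635,  0.99998124]))
([-0.0129, -0.0029, 0.0094], [0.0012, 0.0034, 0.008])
([-0.0159, -0.003, 0.0146], [0.0012, 0.0034, 0.008])
([-0.0177, -0.003, 0.0177], [0.0012, 0.0034, 0.008])
```

arm_command:
  plan:
    - [[-0.0129, -0.003, 0.0094], [0, 0, 0.008]]
    - [[-0.0145, -0.003, 0.012], [0, 0, 0.008]]
    - [[-0.0159, -0.003, 0.0146], [0, 0, 0.008]]
    - [[-0.0177, -0.003, 0.0177], [0, 0, 0.008]]
    - [[-0.0177, -0.003, 0.0177], [0, 0, 0.008]]
    - [[-0.0177, -0.003, 0.0177], [0, 0, 0.008]]

```text
time_s: 40.95
eef_pos: [0.5704, -0.3422, 0.0352]
eef_rot: [-2.321, -1.545, -0.624]
ft_force: [-1.1, 1.8, 5.2]
finger_gap: 0.0587
```

```bash
python3 - <<'E'
from h import *
p,r,s=now();print(s['time_s'],p,s['ft_force'],cupstate(p,r)[:2])
E
```

```text
40.95 [ 0.57036591 -0.34216051  0.03522396] [-1.07886602  1.83787625  5.20362665] (array([ 5.68825631e-01, -3.46920460e-01,  1.74472857e-04]), array([-5.72042914e-04,  1.33601199e-03,  9.99998944e-01]))
```

arm_command:
  plan:
    - [[0, 0, 0], [0, 0, 0]]
    - [[0, 0, 0], [0, 0, 0]]
    - [[0, 0, 0], [0, 0, 0]]
    - [[0, 0, 0], [0, 0, 0]]
    - [[0, 0, 0], [0, 0, 0]]
    - [[0, 0, 0], [0, 0, 0]]
    - [[0, 0, 0], [0, 0, 0]]
    - [[0, 0, -0.02], [0, 0, 0]]
    - [[0, 0, -0.05], [0, 0, 0]]
    - [[0, 0, -0.1], [0, 0, 0]]
    - [[0, 0, -0.15], [0, 0, 0]]
    - [[-0.02, 0, -0.2], [0, 0, 0]]
    - [[-0.02, 0, -0.2], [0, 0, 0]]
  hand: 93

```text
time_s: 42.25
eef_pos: [0.5221, -0.4579, 0.2013]
eef_rot: [-2.335, -1.544, -0.622]
ft_force: [-0.5, -0.6, -1.0]
finger_gap: 0.0795
```

```bash
python3 - <<'E'
from h import *
import m
chk(None)
ci,p1,d=shot('scene');P=pts(ci,d);b=P[152:200,140:195].reshape(-1,3);b=b[(b[:,2]>.068)&(b[:,2]<.085)&(b[:,0]>.53)]
print('cup rim',cv2.minEnclosingCircle((b[:,:2]*1000).astype(np.float32)),np.percentile(b[:,2],[50,97]))
for n,box in(('tape',(180,245,212,275)),('glue',(230,245,262,300))):
    X,_=m.blob(ci,p1,d,box);X=X[(X[:,2]>.008)&(X[:,2]<.2)];zt=np.percentile(X[:,2],97);T=X[X[:,2]>zt-.006];print(n,zt.round(3),T[:,:2].mean(0).round(3),((T.min(0)+T.max(0))/2).round(3))
ci,w,d=shot('wrist');cv2.imwrite('pics/f.png',np.hstack([cv2.resize(p1[100:320,110:450],(480,311),interpolation=cv2.INTER_CUBIC),cv2.resize(w,(320,311))]))
E
```

```text
tip [ 0.5539 -0.3797  0.2943] [0.185 0.466 0.865] [-0.5 -0.6 -1. ] 42.25
blob [648.8 120.9] [69.6 71.3] 79.8 0.008
blob [629.   -0.9] [71.1 70.7] 5.3 0.008
blob [ 604.2 -134.4] [70.7 71.1] 10.6 0.0091
(array([653.2, 122.3]), array([68. , 69.1]), 79.2)
(array([633.4,   1.2]), array([69. , 68.3]), 5.7)
(array([ 608.1, -132.5]), array([68.7, 69.1]), 8.2)
(array([  29.5, -618. ]), array([299.2, 239.1]), 5.6)
cup rim ((572.3953857421875, -346.4447021484375), 34.617576599121094) [0.07213107 0.07714029]
tape 0.026 [ 0.796 -0.068] [ 0.796 -0.068  0.024]
glue 0.13 [0.801 0.089] [0.799 0.089 0.129]
```

View pics/f.png

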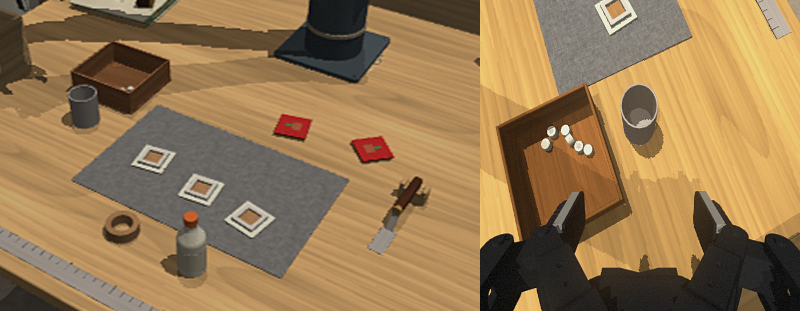

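```bash
python3 - <<'E'
from h import *
ci,w,d=shot('wrist');P=pts(ci,d);c=[.569,-.347]
q=np.hypot(P[...,0]-c[0],P[...,1]-c[1]);X=P[(q<.02)&(d>.05)];print('cup floor z',len(X),np.percentile(X[:,2],[1,50,99]).round(4))
m=(abs(P[...,0]-.421)<.07)&(abs(P[...,1]+.356)<.075)&(P[...,2]>.010)&(P[...,2]<.04)&(w.min(-1)>120)
n,l,st,ce=cv2.connectedComponentsWithStats(m.astype(np.uint8));print('buttons',[(int(a[4]),P[int(b[1]),int(b[0])].round(3).tolist()) for a,b in zip(st[1:],ce[1:]) if a[4]>15])
u,v=565,145;y0,x0=np.where(m)[0].min()-15,np.where(m)[1].min()-15
cv2.imwrite('pics/g.png',cv2.resize(w[y0:y0+90,x0:x0+220],None,fx=3.5,fy=3.5,interpolation=cv2.INTER_CUBIC))
E
```

```text
cup floor z 450 [0.0029 0.0048 0.0065]
buttons [(304, [0.437, -0.311, 0.018]), (129, [0.411, -0.296, 0.017]), (173, [0.395, -0.308, 0.017]), (176, [0.451, -0.336, 0.019]), (180, [0.464, -0.347, 0.017])]
```

The depth inside the cup shows only the bare floor (about 4.8 mm), and the tray holds the buttons (six, two of them touching). I hand the job in.

```bash
python3 -c "
from rig import *
print(job_done())"
```

```text
the job is handed in; nothing more can be done
None
```

The job is handed in after about 42 s of robot time; no verdict is reported.

- **Prints:** All three were turned over with the knife held in the gripper. The last depth check shows each lying flat, frame side up, well inside the mat. Their centres are near (650, 121), (631, 0) and (606, -133) mm.
- **Knife:** It is back on its rest, with the handle within about 1 mm of where it started. This was done before I touched the cup.
- **Buttons and cup:** The buttons are in the tray. I count six, but two touch and read as a single blob in the depth check. The cup stands upright within a few millimetres of its old place, and the depth inside it shows only the bare floor.
- **Bystanders:** The tape roll and glue bottle measured the same as at the start. The red look-alikes look untouched in the last picture, but I did not re-measure them.

My kinematic fit of the arm came out poor, so I dropped it and tested the pour angles in free air instead. A final close-up to settle the button count was refused because the picture limit had been reached, so the count rests on the last wrist picture and the depth blobs.

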